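Refit the dust cup of a nail-dust extractor

ROBOT

A 6-joint arm with a two-finger parallel gripper is mounted at the origin on the work surface. World frame = base frame: x ahead of the robot, y to its left, z up, the work surface at z = 0. Lengths are in m, angles in rad, forces in N, time in s.
With the tool pointing down it reaches from about 0.275 to 0.725 m from the base axis. Payload 15.9 kg.
Tool frame: the origin (TCP) lies at the very end of the fingers, on their centre line; the grasp point (between the pads) lies ctrl.tcp_to_grasp behind it (ctrl.tcp_to_grasp is the distance from the TCP to the grasp point, in m); z points along the fingers, y is the line along which they close (so a half turn about z gives the same grasp; the last joint's range is limited). The gripper opens to 85 mm and grips with 20 to 120 N. Pads are 22 mm wide; open, the fingers measure 114 mm over their backs; the gripper's body (76 mm by 85 mm) begins 54 mm behind the grasp point. The pads swing forward as they close: fully open they stand 13 mm farther back than shut.
Start: joints at [-1.319, 0.213, -0.034, 1.323, 0, 1.571], TCP at [0.125, -0.484, 0.231] pointing down, gripper open.
Joint ranges: [-2.98, 2.98], [-0.74, 1.72], [-1.14, 1.35], [-2.1, 2.04], [-1.57, 1.44], [-3.14, 3.14]. Speed limits (rad/s): [1.89, 1.89, 2.39, 2.57, 3.14, 3.14].

INTERFACE

Orientations are given as a rotation vector (axis times angle).
In Python, from workcell import monitor, optics, ctrl, spotter gives the robot as it stands.
- The arm moves only by the tool send_rows, never from a script. Its argument "motion" is a list of rows, each a list of 4 numbers: the shift along the world's x, y, z as a fraction of full scale, then the turn about the world's z as a fraction of full scale. In form: [[dx, dy, dz, turn], ...]. A call has 1 to 5 rows; each row is the pose to reach, as a shift and turn from the pose commanded when the call began; what a row does not reach only later rows make up. Full scale, the value 1, is 0.15 m for a shift and pi/4 rad for a turn. A row lasts 1/12 s, in which the tool goes at most 41.7 mm and 7.16 degrees, less where a joint would pass 70% of its speed; a pose out of reach is approached as far as the arm can. A call with a number of a shift or a turn outside -1 to 1 is refused whole. A call with a gripper value outside its range is refused whole. "grip" is the gripper's target within -1 to 1 (fully open at 1, half-way at 0, shut at -1), set as the call begins (left out, the last holds). The fingers move at their own pace and stop on an object; "squeeze" is the grip in N (left out, the last holds). Time passes only in rows, so rows that repeat a pose let the fingers close. It gives the time, the measured TCP pose, the force, the opening and the grip force at its end, in the units of the state.
- monitor.observe(): the state, without advancing time (a new reading comes with each control period).
- optics.grab_frame(name): name is "scene" or "side" or "wrist"; returns a dict with "color" (384x512x3 uint8, red, green, blue), "K" (3x3 intrinsics, pixels), "k1" (the pictures are not rectified: a ray, as slopes to the right and down, at radius r is drawn at 1 + k1 r^2 times it, then the intrinsics apply), "extrinsics" (4x4, takes a point from camera to world coordinates); the wrist camera has in their place "mount" (4x4, takes a point from camera to tool coordinates, whose origin is the TCP and whose axes are the flange's). Camera axes: x right, y up, looking along -z (the intrinsics and any distortion apply to the point x, -y, -z); pixel columns grow to the right and rows downward; lengths in m; the calibration is good to about 2 mm. A picture is of the moment at which its call begins: read the wrist's pose just before it. There is no depth.
- ctrl.close_job(): hands the job in; it is judged then, once.
Trained networks look in a picture, given as the dict that the camera call returned (one of the last four; its "shot" number tells which), for a name from the list of things; names that differ only in an ending like _2 or _b are one class to them, and where a whole thing is asked for, a point or a joint stands for the part that bears it (a point fixed in the world has none). Each returns a list of dicts, best first, with "confidence" (0 to 1); they miss things now and then, are a little off and sometimes report something else, mostly with a low value. They report only what shows in the picture. A call takes as long as a camera call. They do not tell look-alikes from the thing itself.
- spotter.outline_of(name, picture): "region" (384x512 bool, what is visible of it) and "location" ([column, row] in pixels, amid what is visible of it).
The state is a dict: "clock": time; "joints": joint angles; "joint_vel": joint speeds; "tau": joint torques, N m; "ee_pos": TCP position; "tool_rot": TCP orientation; "wrist_force": force on the tool from outside, world axes, zero at the start; "torque": the same for the moment, N m; "finger_gap": finger opening in m; "gripper_force": force on a finger pad.
Only numpy, scipy, OpenCV 4.12 (cv2) and the standard library are available. Lean on these libraries where they do the work, as an engineer would, in place of code of your own. Each camera call takes 0.05 s, during which the arm holds its last target. There are 200 camera calls.

TASK

Put the empty dust cup back on the nail-dust extractor: take it by its handle, lift it straight up into the collar under the cyclone so that its lugs pass the slots, and twist the handle towards you, from the white rib to the green one, until the lugs are fully home, so that it hangs there locked and level when you let go. The lugs are brittle plastic: feel for the slots and for the end stop and never force it, and leave the other things on the desk where they stand.

Things in the scene. Friction and masses are not known exactly. Their poses are not given: they have to be found in the camera images.
- extractor: Dust extractor fixed on the desk: white motor tower (130 x 105 x 260 mm) on its -y side; beside it a clear cyclone (barrel 92 mm across, top 0.28 m, duct 0.32 m) ending below in a black bayonet collar, 110 mm across, 36 mm high, open downwards, clamped fast. Origin: on the desk under the cyclone's axis, z up; -x points at the green rib.
- mount (a point): Centre of the collar's underside, 115 mm above the desk, axes as the extractor. Inside, 3 ledges (underside 2 mm up, 83 mm bore) leave 3 slots 120 degrees apart, 10.7 mm wide (lug play 0.04 rad each way). On the ledges ramps: a lug centre must be 9.5 mm up to clear their start; turning counterclockwise from above lifts it to a level land, 16.5 mm, after 0.93 rad.
- white_rib (a point): White rib on the flange above the collar, 60 mm from the axis, 1.0 rad clockwise (seen from above) of the green rib: roughly where the handle points when the lugs meet the slots. The collar hides its slots and is clamped up to 0.35 rad either way off the ribs, differently each time: find them by feel.
- green_rib (a point): Green rib on the flange, 60 mm from the axis: roughly where the handle points when locked (off by the same up to 0.35 rad as the slots). The end stop always lies 1.0 rad counterclockwise from the slots' middle; the level land is the last 0.07 rad before it. A wall stops the lugs turning clockwise out of the slots.
- seal_face (a point): Underside of the grey foam seal inside the collar when untouched, 20.5 mm above point mount, on the axis. The cup's rim lifts it: about 2 N at first touch, 7 N at 8 mm (locked); it bottoms at 12 mm.
- cup: Smoke-clear dust cup standing on the desk, 79 mm across, 85 mm high, 0.18-0.29 kg, black straight handle along its -x. Origin: centre of its underside, z up. 3 yellow lugs, 7 x 7 mm, flat on top, round below, reaching 46.5 mm from the axis, centres 73 mm up, one above the handle, the others 120 degrees on. Brittle: cup-extractor contact forces, added up, must stay under 100 N (some 12 N on the handle at the stop).
- cup_rim (a point): Centre of the cup's open rim, 85 mm above its origin, 12 mm above the lug centres. The neck is 79 mm across, bevelled over its top 13 mm to 71 mm at the rim. When locked it rests about 28 mm above point mount.
- cup_grip (a point): Middle of the grip on the handle, 125 mm from the cup's axis, 38 mm above its underside. The handle is a bar 20 mm wide, 22 mm high, from 62 to 152 mm from the axis; held here from above, a gripper clears the cyclone.
- polish: Small black gel-polish bottle with a white cap, 28 mm across, 78 mm high, loose; leave alone. Origin: centre of its underside.
- glitter_jar: Clear glitter jar with a black lid, 51 mm across, 38 mm high, loose; leave alone. Origin: centre of its underside.
- yellow_jar: Yellow jar with a black lid, 51 mm across, 38 mm high, loose; leave alone. Origin: centre of its underside.
- buffer: Purple nail-buffer block, 95 x 26 x 26 mm, loose, lying on the desk; leave alone. Origin: centre of its underside, long side along x.
Not all that is in view belongs to the job. Several things look just like the cup: the one meant starts farthest from the robot's base.

How it is judged:
On the way:
1. the cup's lugs are up through the slots, its rim against the seal (z of cup_rim in the frame of mount above 0.0195 m and horizontal distance between cup_rim and mount below 0.006 m), for 0.1 s.
At the end, for the whole second after the job is handed in: Cup let go and at rest, hanging locked in the collar: rim at least 27 mm above the collar's underside (about 28 mm when fully home), axes within 5 mm, tilt under 0.06 rad (z of cup_rim in the frame of mount above 0.027 m and horizontal distance between cup_rim and mount below 0.005 m and angle between cup's own z axis and vertical below 0.06 rad and linear speed of cup below 0.01 m/s); the robot touches nothing.
It fails at once if the cup is forced in the collar (contact force between cup and extractor above 100 N).
It fails at once if another thing on the desk is shifted or knocked over (distance of any of polish, glitter_jar, yellow_jar, buffer from where it was at the start of the episode above 0.02 m or angle between any of polish, glitter_jar, yellow_jar, buffer's own z axis and vertical above 0.4 rad).
It also fails if it takes over 72 s, if anything falls off the work surface, if the arm or the gripper's body presses on something with over 40 N, if the wrist force passes 120 N, or if a joint passes its speed limit or range.

## Working session

There is one attempt and no reset: what is moved stays moved. The work goes in short steps, Python scripts to look and compute and a tool call to move; the robot and the scene stay as the last step left them, time stands still between calls to the robot, and variables do not carry over. Pictures are saved under pics/ and viewed, at most 10 in all, crops included, and the job is handed in when it is done.

Besides the shell and the picture viewer there is one more tool, called after "Request:" by a JSON object that holds its "op" and its "data". send_rows: Moves the arm, as the interface text tells. Its arguments: {"type":"object","properties":{"motion":{"type":"array"},"grip":{"type":"number"},"squeeze":{"type":"number"}},"required":["motion"]}

```bash
mkdir -p pics
cat > h.py <<'E'
import numpy as np, cv2
from workcell import monitor, optics, ctrl, spotter
from scipy.spatial.transform import Rotation as R
def save(img,name): cv2.imwrite('pics/'+name,cv2.cvtColor(img,cv2.COLOR_RGB2BGR))
def ext(f,st=None):
    if 'extrinsics' in f: return np.array(f['extrinsics'])
    T=np.eye(4);T[:3,:3]=R.from_rotvec(st['tool_rot']).as_matrix();T[:3,3]=st['ee_pos']
    return T@np.array(f['mount'])
def ray(f,uv,T):
    K=np.array(f['K']);p=cv2.undistortPoints(np.array([[uv]],float),K,np.array([f['k1'],0,0,0,0.]))[0,0] if False else None
    d=np.array([(uv[0]-K[0,2])/K[0,0],(uv[1]-K[1,2])/K[1,1]]);s=d.copy()
    for _ in range(30): s=d/(1+f['k1']*(s@s))
    return T[:3,3],T[:3,:3]@np.array([s[0],-s[1],-1])
def onz(f,uv,T,z):
    o,d=ray(f,uv,T);return o+d*(z-o[2])/d[2]
def proj(f,P,T):
    K=np.array(f['K']);c=np.linalg.inv(T)@np.append(P,1);s=np.array([c[0],-c[1]])/-c[2];s=s*(1+f['k1']*(s@s))
    return np.array([K[0,0]*s[0]+K[0,2],K[1,1]*s[1]+K[1,2]])
E
python3 - <<'E'
from h import *
s=monitor.observe();print(s, ctrl.tcp_to_grasp)
for n in ('scene','side'):
    f=optics.grab_frame(n);save(f['color'],n+'0.png');T=ext(f);print(n,T.round(3).tolist(),f['k1'],f['K'])
    for o in ('cup','cup_grip','extractor','polish','glitter_jar','yellow_jar','buffer','white_rib','green_rib'):
        for r in spotter.outline_of(o,f):
            print(o,round(r['confidence'],2),np.round(r['location']),onz(f,r['location'],T,.04).round(3))
a=cv2.imread('pics/scene0.png');b=cv2.imread('pics/side0.png')
E
```

```text
{'clock': 0.0, 'joints': array([-1.31899734e+00,  2.13395675e-01, -3.50432607e-02,  1.32351022e+00,
        5.07115951e-06,  1.57080434e+00]), 'joint_vel': array([ 0.0013802 ,  0.00044863, -0.00091689, -0.00058458, -0.00119302,
        0.00169146]), 'tau': array([ 4.72716376e-03, -6.86156631e+01,  4.87118268e+01,  1.75556832e-02,
        4.60228966e-04,  5.54147064e-06]), 'ee_pos': array([ 0.12449041, -0.48390422,  0.23080271]), 'tool_rot': array([-3.11559362e+00, -3.94324682e-01,  2.19409950e-04]), 'wrist_force': array([ 0.42585804, -0.75801281,  0.22170597]), 'torque': array([0.03741555, 0.04292937, 0.05022977]), 'gripper_force': 0.0, 'finger_gap': 0.08515843450093848} 0.0187
scene [[-0.913, 0.337, -0.232, 0.266], [-0.408, -0.737, 0.539, 0.58], [0.011, 0.586, 0.81, 0.857], [0.0, 0.0, 0.0, 1.0]] -0.09518814705838143 [[353.70635963   0.         256.90426455]
 [  0.         353.70635963 189.86412223]
 [  0.           0.           1.        ]]
cup 0.96 [329. 307.] [0.21  0.274 0.04 ]
cup 0.7 [189. 230.] [0.609 0.23  0.04 ]
cup_grip 0.64 [329. 310.] [0.207 0.282 0.04 ]
cup_grip 0.6 [193
[... 585 characters left out ...]
3455335634167 [[353.36308658   0.         253.37706147]
 [  0.         353.36308658 188.50384894]
 [  0.           0.           1.        ]]
cup 0.96 [348. 313.] [0.206 0.275 0.04 ]
cup 0.9 [188. 228.] [0.603 0.222 0.04 ]
cup_grip 0.68 [186. 228.] [0.609 0.224 0.04 ]
cup_grip 0.65 [350. 313.] [0.202 0.273 0.04 ]
extractor 0.57 [252. 114.] [ 0.689 -0.323  0.04 ]
polish 0.91 [108. 296.] [0.65  0.446 0.04 ]
glitter_jar 0.91 [130. 216.] [0.752 0.249 0.04 ]
glitter_jar 0.34 [106. 296.] [0.655 0.448 0.04 ]
yellow_jar 0.81 [159. 184.] [0.759 0.121 0.04 ]
buffer 0.81 [331. 155.] [ 0.375 -0.211  0.04 ]
white_rib 0.67 [254. 112.] [ 0.688 -0.334  0.04 ]
green_rib 0.77 [252. 112.] [ 0.693 -0.337  0.04 ]
```

View pics/scene0.png

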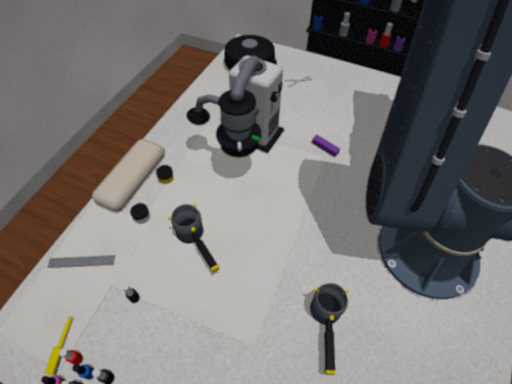

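View pics/side0.png

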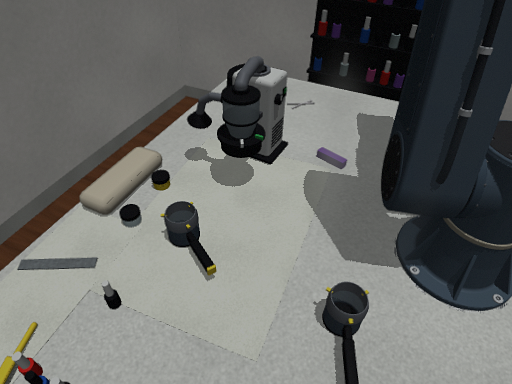

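Candidates for the cup: A at scene pixel (187,223) / side (182,222), about 0.64 m from the base; B at scene (329,303) / side (347,305), about 0.35 m. The one meant is the farthest, so A. The extractor's collar is at scene (238,138) and its green rib at (255,138). I'll check both in one crop.

Run:
```python
import cv2,numpy as np
a=cv2.imread('pics/scene0.png')[80:280,150:300];b=cv2.imread('pics/side0.png')[80:280,150:300]
cv2.imwrite('pics/crop0.png',cv2.resize(np.hstack([a,b]),None,fx=2.6,fy=2.6,interpolation=cv2.INTER_CUBIC))
```

```text
(no output)
```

View pics/crop0.png

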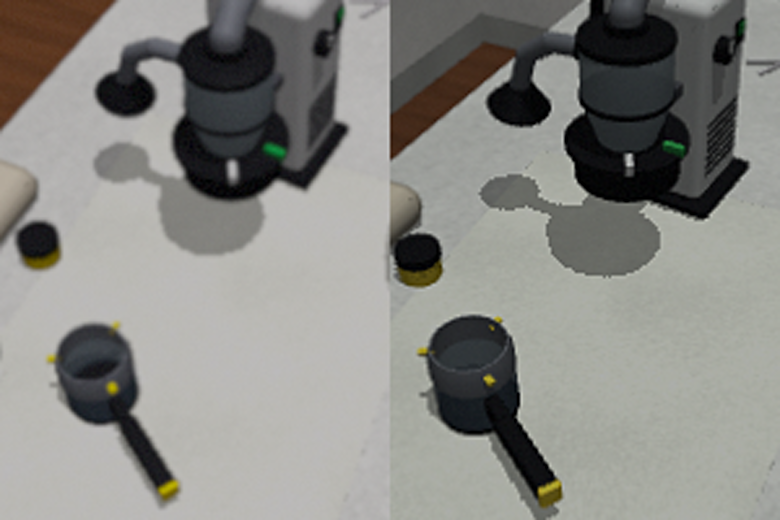

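The crop shows A is the smoke cup: yellow lugs at scene about (170,218), (195,205), (193,229) and its handle tip at (215,268). The white rib is at scene (240,146) and the green one at (256,138).

```bash
cat > fit.py <<'E'
from h import *
from scipy.optimize import least_squares
F=[optics.grab_frame('scene'),optics.grab_frame('side')];T=[ext(f) for f in F]
def px(i,u,v): return np.array([150+(u-390*i)/2.6,80+v/2.6])-.3
def cp(c,r,a,z): return np.array([c[0]+r*np.cos(a),c[1]+r*np.sin(a),z])
lug=[[(112,388),(116,326),(53,358),(169,489)],[(489,380),(497,321),(424,351),(549,492)]]
def rc(p):
    o=[]
    for i in (0,1):
        P=[cp(p,.044,p[2]+k*2*np.pi/3,.073) for k in range(3)]+[cp(p,.150,p[2],.043)]
        o+=[proj(F[i],q,T[i])-px(i,*l) for q,l in zip(P,lug[i])]
    return np.ravel(o)
g=[[(275,151),(233,172)],[(673,148),(629,163)]]
def re(p):
    o=[]
    for i in (0,1):
        P=[cp(p,.06,p[2],p[3]),cp(p,.06,p[2]-1,p[3])]
        o+=[proj(F[i],q,T[i])-px(i,*l) for q,l in zip(P,g[i])]
    return np.append(np.ravel(o),(p[3]-.156)/.003)
for y in (-2,-1,2,0):
    r=least_squares(rc,[.6,.2,y]);print('cup',r.x.round(4),r.cost.round(2),np.round(r.fun,1).tolist())
for y in (3,2,-2):
    r=least_squares(re,[.6,-.1,y,.155]);print('ext',r.x.round(4),r.cost.round(2),np.round(r.fun,1).tolist())
E
python3 fit.py
```

```text
cup [ 0.6227  0.2151 -3.7239] 3.67 [0.4, 0.9, 0.6, -0.3, -1.4, 0.3, -0.4, -0.0, 0.8, 0.7, 0.9, -0.4, -0.8, -0.2, -0.1, -1.0]
cup [ 0.6227  0.2151 -3.7239] 3.67 [0.4, 0.9, 0.6, -0.3, -1.4, 0.3, -0.4, -0.0, 0.8, 0.7, 0.9, -0.4, -0.8, -0.2, -0.1, -1.0]
cup [0.6227 0.2151 2.5592] 3.67 [0.4, 0.9, 0.6, -0.3, -1.4, 0.3, -0.4, -0.0, 0.8, 0.7, 0.9, -0.4, -0.8, -0.2, -0.1, -1.0]
cup [0.6227 0.2151 2.5592] 3.67 [0.4, 0.9, 0.6, -0.3, -1.4, 0.3, -0.4, -0.0, 0.8, 0.7, 0.9, -0.4, -0.8, -0.2, -0.1, -1.0]
ext [ 0.6023 -0.0494  3.1336  0.1557] 1.49 [0.3, -0.6, -0.7, 0.4, 0.8, -0.7, -0.4, 0.8, -0.1]
ext [ 0.6023 -0.0494  3.1336  0.1557] 1.49 [0.3, -0.6, -0.7, 0.4, 0.8, -0.7, -0.4, 0.8, -0.1]
ext [ 0.6023 -0.0494 -3.1495  0.1557] 1.49 [0.3, -0.6, -0.7, 0.4, 0.8, -0.7, -0.4, 0.8, -0.1]
```

Fit: cup at (0.623, 0.215), handle direction 2.56 rad; collar axis at about (0.602, -0.049), yaw about 0. I'll start moving towards the handle and check which way joint 6 turns.

Request:
{"op": "send_rows", "data": {"motion": [[0.1, 0.2, 0.03, 0.15], [0.2, 0.4, 0.06, 0.3], [0.3, 0.6, 0.09, 0.46], [0.4, 0.8, 0.12, 0.62], [0.5, 1.0, 0.15, 0.78]], "grip": 1}}

```text
clock: 1.52
ee_pos: [0.1998, -0.3328, 0.254]
tool_rot: [2.85, 1.321, 0.0]
wrist_force: [0.5, -0.7, 0.8]
finger_gap: 0.0854
gripper_force: 0.0
```

```bash
python3 -c "
from h import *
s=monitor.observe();print(s['joints'].round(3),s['ee_pos'].round(4),s['tool_rot'].round(3),s['clock'])
print(R.from_rotvec(s['tool_rot']).as_matrix().round(3)); print(np.array(optics.grab_frame('wrist')['mount']).round(3))"
```

```text
[-1.03  -0.021 -0.238  1.353  0.     1.243] [ 0.1998 -0.3328  0.254 ] [2.85  1.321 0.   ] 1.5167
[[ 0.646  0.763  0.   ]
 [ 0.763 -0.646 -0.   ]
 [ 0.     0.    -1.   ]]
[[-0.     0.955  0.298  0.076]
 [ 1.    -0.     0.002  0.001]
 [ 0.002  0.298 -0.955 -0.143]
 [ 0.     0.     0.     1.   ]]
```

Request:
{"op": "send_rows", "data": {"motion": [[0.1, 0.2, 0, 0.11], [0.2, 0.4, 0, 0.22], [0.3, 0.6, 0, 0.33], [0.42, 0.8, 0, 0.44], [0.53, 1.0, 0, 0.54]]}}

```text
clock: 1.98
ee_pos: [0.2795, -0.1828, 0.254]
tool_rot: [2.51, 1.888, 0.0]
wrist_force: [0.6, -1.0, 0.1]
finger_gap: 0.0855
gripper_force: 0.0
```

Request:
{"op": "send_rows", "data": {"motion": [[0.1, 0.2, 0, 0.11], [0.2, 0.4, 0, 0.22], [0.3, 0.6, 0, 0.33], [0.42, 0.8, 0, 0.44], [0.53, 1.0, 0, 0.54]]}}

```text
clock: 2.4
ee_pos: [0.3592, -0.0325, 0.2541]
tool_rot: [2.055, 2.375, 0.001]
wrist_force: [0.7, -1.6, -0.1]
finger_gap: 0.085
gripper_force: 0.0
```

Request:
{"op": "send_rows", "data": {"motion": [[0.1, 0.2, 0, 0.11], [0.2, 0.4, 0, 0.22], [0.3, 0.6, 0, 0.33], [0.42, 0.8, 0, 0.44], [0.53, 1.0, 0, 0.54]]}}

```text
clock: 2.82
ee_pos: [0.4387, 0.1176, 0.2539]
tool_rot: [1.509, 2.755, 0.0]
wrist_force: [1.2, -1.5, 0.4]
finger_gap: 0.0853
gripper_force: 0.0
```

Request:
{"op": "send_rows", "data": {"motion": [[0.1, 0.2, 0, 0.11], [0.2, 0.4, 0, 0.22], [0.3, 0.6, 0, 0.33], [0.42, 0.8, 0, 0.44], [0.53, 1.0, 0, 0.54], [0.53, 1.11, 0, 0.54]]}}

```text
invalid input
```

```bash
python3 -c "
from h import *
s=monitor.observe();print(s['joints'].round(3),s['ee_pos'].round(4),s['tool_rot'].round(3),s['clock'])"
```

```text
[ 0.262  0.115 -0.095  1.36  -0.     1.264] [0.4387 0.1176 0.2539] [1.509 2.755 0.   ] 2.8167
```

Request:
{"op": "send_rows", "data": {"motion": [[0.1, 0.2, 0, 0.11], [0.2, 0.4, 0, 0.22], [0.3, 0.6, 0, 0.33], [0.42, 0.8, 0, 0.44], [0.53, 1.0, 0, 0.53]]}}

```text
clock: 3.23
ee_pos: [0.5182, 0.2675, 0.2537]
tool_rot: [0.907, 3.008, 0.0]
wrist_force: [0.9, 0.4, 0.9]
finger_gap: 0.0858
gripper_force: 0.0
```

Request:
{"op": "send_rows", "data": {"motion": [[0, 0.11, 0, 0], [0, 0.11, 0, 0], [0, 0.11, 0, 0]]}}

```text
clock: 3.48
ee_pos: [0.5175, 0.2829, 0.2532]
tool_rot: [-0.913, -3.005, 0.001]
wrist_force: [-0.2, -0.6, -0.0]
finger_gap: 0.0853
gripper_force: 0.0
```

Run:
```python
from h import *
s=monitor.observe();f=optics.grab_frame('wrist');save(f['color'],'w1.png');T=ext(f,s)
print(s['ee_pos'].round(4),s['tool_rot'].round(3))
c=np.array([.6227,.2151]);a=2.5592
for k in range(3): print(proj(f,[c[0]+.044*np.cos(a+k*2.0944),c[1]+.044*np.sin(a+k*2.0944),.073],T).round(0))
for r in(.062,.125,.152): print(proj(f,[c[0]+r*np.cos(a),c[1]+r*np.sin(a),.049],T).round(0))
for n in('cup','cup_grip'):
  for r in spotter.outline_of(n,f): print(n,r['confidence'],r['location'])
```

```text
[0.5175 0.2829 0.2532] [-9.130e-01 -3.005e+00  1.000e-03]
[256. 233.]
[227. 279.]
[286. 279.]
[256. 212.]
[256. 164.]
[256. 141.]
cup 0.75 [253.2, 241.8]
cup_grip 0.9 [256.2, 245.3]
```

View pics/w1.png

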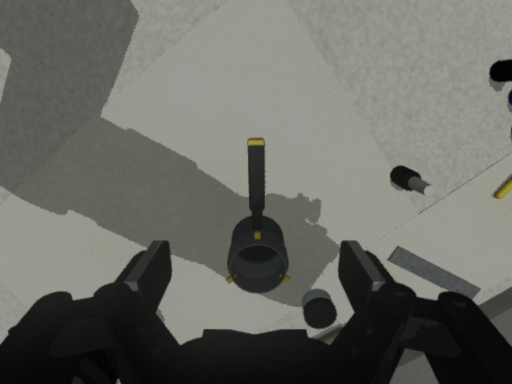

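The wrist view confirms the estimate: lugs at (257,235), (229,279) and (287,279) against predicted (256,233), (227,279) and (286,279), with the handle at column 257. Next I go down and grip.

Request:
{"op": "send_rows", "data": {"motion": [[0, 0, -0.22, 0], [0, 0.01, -0.45, 0], [0, 0.01, -0.7, 0], [0, 0.01, -0.9, 0], [0, 0.01, -1.0, 0]]}}

```text
clock: 4.05
ee_pos: [0.5159, 0.2818, 0.1005]
tool_rot: [-0.915, -3.003, 0.004]
wrist_force: [-0.6, 0.1, -0.1]
finger_gap: 0.0853
gripper_force: 0.0
```

Request:
{"op": "send_rows", "data": {"motion": [[0, 0, -0.12, 0], [0, 0, -0.26, 0], [0, 0, -0.4, 0], [0, 0, -0.5, 0], [0, 0, -0.55, 0]]}}

```text
clock: 4.47
ee_pos: [0.5167, 0.2824, 0.0198]
tool_rot: [-0.916, -3.004, 0.002]
wrist_force: [-0.9, 0.2, 0.0]
finger_gap: 0.0855
gripper_force: 0.0
```

Request:
{"op": "send_rows", "data": {"motion": [[0, 0, 0, 0], [0, 0, 0, 0], [0, 0, 0, 0], [0, 0, 0, 0], [0, 0, 0, 0]], "grip": -1, "squeeze": 100}}

```text
clock: 4.88
ee_pos: [0.5181, 0.284, 0.0222]
tool_rot: [0.914, 3.005, 0.002]
wrist_force: [-0.2, -0.1, -0.3]
finger_gap: 0.0252
gripper_force: 0.0
```

Request:
{"op": "send_rows", "data": {"motion": [[0, 0, 0, 0], [0, 0, 0, 0], [0, 0, 0, 0], [0, 0, 0, 0], [0, 0, 0, 0]]}}

```text
clock: 5.3
ee_pos: [0.5179, 0.2841, 0.0217]
tool_rot: [0.914, 3.005, 0.001]
wrist_force: [0.4, 0.9, 6.0]
finger_gap: 0.0181
gripper_force: 97.8
```

Request:
{"op": "send_rows", "data": {"motion": [[0, 0, 0.02, 0], [0, 0, 0.05, 0], [0, 0, 0.09, 0], [0, 0, 0.12, 0], [0, 0, 0.13, 0]]}}

```text
clock: 5.72
ee_pos: [0.5179, 0.284, 0.0418]
tool_rot: [0.914, 3.005, 0.001]
wrist_force: [0.5, -0.1, -1.5]
finger_gap: 0.0183
gripper_force: 97.5
```

Request:
{"op": "send_rows", "data": {"motion": [[0, 0, 0, 0], [0, 0, 0, 0], [0, 0, 0, 0]]}}

```text
clock: 5.97
ee_pos: [0.5174, 0.2837, 0.0406]
tool_rot: [-0.914, -3.005, 0.0]
wrist_force: [0.2, -0.5, -1.3]
finger_gap: 0.0184
gripper_force: 97.5
```

Run:
```python
from h import *
s=monitor.observe();print({k:np.round(s[k],4).tolist() for k in('ee_pos','tool_rot','wrist_force','torque','finger_gap')})
a=[]
f=optics.grab_frame('wrist');save(f['color'],'w2.png');T=ext(f,s)
cv2.imwrite('pics/w2c.png',cv2.resize(cv2.imread('pics/w2.png')[90:390,130:390],None,fx=2,fy=2,interpolation=cv2.INTER_CUBIC))
M=R.from_rotvec(s['tool_rot']).as_matrix()
h=M[:,0];n=M[:,1];z=np.array([0,0,1.])
# predicted with axis 125mm inward of TCP
g=s['ee_pos']+.0187*z; c=g-.125*h
for k in range(3):
    a=k*2.0944;d=h*np.cos(a)+np.cross(z,h)*np.sin(a);print('lug',proj(f,c+d*.044+z*.035,T).round(1))
for r,q in((.062,.011),(.152,.011)): print(proj(f,c+r*h+q*z,T).round(1))
print('rim',[proj(f,c+.0355*(h*np.cos(a)+n*np.sin(a))+z*.047,T).round(1).tolist() for a in(0,1.57,3.14,4.71)])
```

```text
{'ee_pos': [0.5174, 0.2837, 0.0406], 'tool_rot': [-0.9141, -3.0053, 0.0004], 'wrist_force': [0.1801, -0.465, -1.2759], 'torque': [0.1387, 0.1773, 0.0122], 'finger_gap': 0.0184}
lug [254.8 444.8]
lug [189.1 509.3]
lug [320.6 509.4]
[254.8 375.4]
[254.8 218.3]
rim [[254.8, 482.5], [323.9, 516.1], [254.9, 544.7], [185.8, 516.2]]
```

View pics/w2c.png

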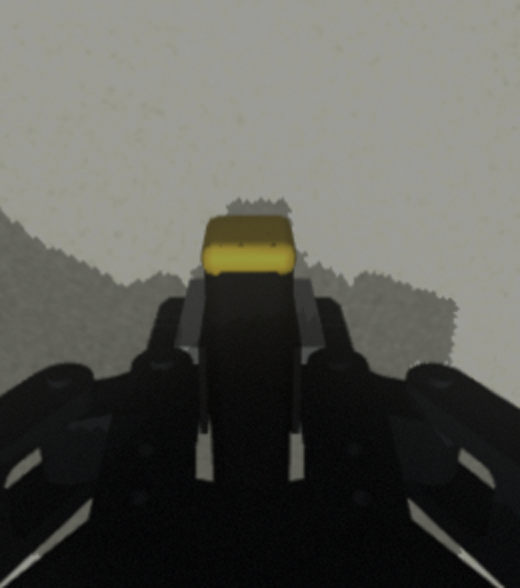

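The crop shows the handle centred between the pads, its yellow tip at about row 212 in the full picture. I'll check the cup's tilt in the grip with the fixed cameras, using colour blobs for the yellow lugs.

```bash
cat > pose.py <<'E'
from h import *
from scipy.optimize import least_squares
def blob(img,p,r=7):
    hsv=cv2.cvtColor(img,cv2.COLOR_RGB2HSV);u,v=np.round(p).astype(int)
    m=(hsv[...,0]>18)&(hsv[...,0]<36)&(hsv[...,1]>130)&(hsv[...,2]>60)
    w=np.zeros(m.shape);w[max(v-r,0):v+r+1,max(u-r,0):u+r+1]=1;m=m&(w>0)
    yy,xx=np.nonzero(m)
    return (np.array([xx.mean(),yy.mean()]),len(xx)) if len(xx)>1 else (None,0)
def pts(x):
    Rm=R.from_rotvec([0,0,x[3]]).as_matrix()@R.from_rotvec([0,x[4],0]).as_matrix()@R.from_rotvec([x[5],0,0]).as_matrix()
    L=[[.0435*np.cos(k*2.0944),.0435*np.sin(k*2.0944),.073] for k in range(3)]+[[.150,0,.041]]
    return [np.array(x[:3])+Rm@np.array(l) for l in L]
def fit(F,x0,free,tip=True):
    T=[ext(f) for f in F];ob=[]
    for i,f in enumerate(F):
        for k,P in enumerate(pts(x0)):
            if k==3 and not tip: continue
            b,n=blob(f['color'],proj(f,P,T[i]))
            if b is not None: ob.append((i,k,b)); 
    def full(p):
        x=np.array(x0,float);x[free]=p;return x
    fun=lambda p:np.ravel([proj(F[i],pts(full(p))[k],T[i])-b for i,k,b in ob])
    r=least_squares(fun,np.array(x0,float)[free]);return full(r.x),[(i,k,b.round(1).tolist()) for i,k,b in ob],r.fun.round(1)
E
python3 - <<'E'
from pose import *
F=[optics.grab_frame('scene'),optics.grab_frame('side')]
for i,n in enumerate(('scene','side')): save(F[i]['color'],n+'1.png')
G=[dict(f) for f in F]
for i,n in enumerate(('scene','side')): G[i]['color']=cv2.cvtColor(cv2.imread(f'pics/{n}0.png'),cv2.COLOR_BGR2RGB)
for nm,A,z in(('before',G,0),('now',F,.0195)):
    x0=[.6227,.2151,z,2.5592,0,0]
    for free in([0,1,2,3],[0,1,2,3,4],[0,1,2,3,4,5]):
        x,o,r=fit(A,x0,free);print(nm,x.round(4),np.abs(r).max())
    print(o,r.tolist())
E
```

```text
before [ 0.6254  0.2134 -0.0036  2.5652  0.      0.    ] 1.0
before [ 0.6276  0.2116 -0.0048  2.5688  0.0218  0.    ] 0.9
before [ 0.6281  0.2124 -0.0048  2.5719  0.0226 -0.0135] 0.9
[(0, 0, [192.7, 228.9]), (0, 1, [194.0, 204.5]), (0, 2, [169.2, 217.6]), (0, 3, [214.2, 267.8]), (1, 0, [187.8, 225.8]), (1, 1, [190.2, 203.5]), (1, 2, [162.6, 214.6]), (1, 3, [211.0, 269.2])] [0.2, 0.5, 0.2, 0.1, -0.6, -0.2, 0.1, -0.4, 0.5, 0.9, 0.8, -0.4, -0.7, 0.0, -0.3, -0.6]
now [0.6229 0.2114 0.0137 2.5489 0.     0.    ] 0.4
now [0.6266 0.2084 0.0118 2.5555 0.0325 0.    ] 0.3
now [ 0.6286  0.2124  0.0098  2.5676  0.0191 -0.0626] 0.3
[(0, 3, [213.8, 264.5]), (1, 2, [162.0, 209.0]), (1, 3, [210.8, 264.2])] [0.3, 0.0, 0.0, 0.0, -0.2, -0.0]
```

Run:
```python
from pose import *
F=[optics.grab_frame('scene'),optics.grab_frame('side')]
T=[ext(f) for f in F]
for i,f in enumerate(F):
    im=cv2.cvtColor(cv2.imread(f'pics/{("scene","side")[i]}0.png'),cv2.COLOR_BGR2GRAY)
    e=[]
    for z in(.115,.151):
        e+=[proj(f,[.6023+.055*np.cos(a),-.0494+.055*np.sin(a),z],T[i]) for a in np.linspace(0,6.283,90)]
    e=np.array(e);print('pred L,R,bottom',e[:,0].min().round(1),e[:,0].max().round(1),e[:,1].max().round(1))
    for row in range(136,150,4): print(row,[c for c in range(205,275) if im[row,c]<70][:1],[c for c in range(205,275) if im[row,c]<70][-1:])
    for col in (232,238,244): print('col',col,[r for r in range(130,170) if im[r,col]<70][-1:])
# cup: before pictures + wrist w1
G=[dict(f) for f in F]
for i,n in enumerate(('scene','side')): G[i]['color']=cv2.cvtColor(cv2.imread(f'pics/{n}0.png'),cv2.COLOR_BGR2RGB)
w=optics.grab_frame('wrist');w['color']=cv2.cvtColor(cv2.imread('pics/w1.png'),cv2.COLOR_BGR2RGB)
w['extrinsics']=ext(w,dict(ee_pos=np.array([.5175,.2829,.2532]),tool_rot=np.array([-.913,-3.005,.001])))
for A in(G,[w],G+[w]):
    x,o,r=fit(A,[.6227,.2151,0,2.5592,0,0],[0,1,3]);print(x.round(4),r.tolist())
```

```text
pred L,R,bottom 216.7 256.0 155.1
136 [217] [274]
140 [218] [274]
144 [221] [272]
148 [222] [270]
col 232 [155]
col 238 [156]
col 244 [156]
pred L,R,bottom 218.2 259.4 155.0
136 [218] [274]
140 [220] [274]
144 [221] [274]
148 [222] [271]
col 232 [156]
col 238 [157]
col 244 [157]
[0.6236 0.2153 0.     2.5649 0.     0.    ] [0.1, 0.7, 0.3, 0.3, -0.7, 0.1, 0.1, 0.1, 0.4, 0.5, 0.9, -0.7, -0.8, -0.0, -0.3, -1.0]
[0.6234 0.2158 0.     2.5652 0.     0.    ] [0.2, -1.5, -0.9, 0.4, 0.8, 0.5, -0.1, 0.7]
[0.6235 0.2157 0.     2.5651 0.     0.    ] [0.1, 0.8, 0.3, 0.4, -0.7, 0.3, 0.1, 0.2, 0.4, 0.6, 0.9, -0.6, -0.8, 0.1, -0.3, -0.8, 0.1, -1.5, -1.0, 0.5, 0.8, 0.6, -0.2, 0.8]
```

```bash
cat > tgt.py <<'E'
from h import *
import sys
A=np.array([float(sys.argv[1]),float(sys.argv[2])]);th=float(sys.argv[3]);r=.1258
s=monitor.observe();v=s['tool_rot'];yaw=2*np.arctan2(v[1],v[0])%(2*np.pi)
yaw=yaw if yaw<np.pi*1.5 else yaw-2*np.pi
t=A+r*np.array([np.cos(th),np.sin(th)]);d=(t-s['ee_pos'][:2])/.15
print('yaw now',yaw.round(4),'axis now',(s['ee_pos'][:2]-r*np.array([np.cos(yaw),np.sin(yaw)])).round(4),'z',s['ee_pos'][2].round(4),'move fs',d.round(3),((th-yaw)/.7854).round(3))
print('F',s['wrist_force'].round(1),'M',s['torque'].round(2),'t',s['clock'].round(2))
E
python3 tgt.py .602 -.048 1.75
python3 - <<'E'
from h import *
F=[optics.grab_frame('scene'),optics.grab_frame('side')]
o=[];d=[]
for i,p in enumerate(((126,93),(130,103))):
    a,b=ray(F[i],(150+p[0]/2.6,80+p[1]/2.6),ext(F[i]));o.append(a);d.append(b/np.linalg.norm(b))
t=np.linalg.lstsq(np.array([d[0],-d[1]]).T,o[1]-o[0],rcond=None)[0];print('nozzle',(o[0]+t[0]*d[0]).round(3),(o[1]+t[1]*d[1]).round(3))
E
```

```text
yaw now 2.5511 axis now [0.622  0.2137] z 0.0407 move fs [ 0.414 -1.387] -1.02
nozzle [ 0.741 -0.075  0.137] [ 0.74  -0.076  0.137]Traceback (most recent call last):
  File "tgt.py", line 8, in <module>
    print('F',s['wrist_force'].round(1),'M',s['torque'].round(2),'t',s['clock'].round(2))
                                                                     ^^^^^^^^^^^^^^^^
AttributeError: 'float' object has no attribute 'round'
```

Request:
{"op": "send_rows", "data": {"motion": [[0.03, -0.1, 0, -0.08], [0.08, -0.26, 0, -0.19], [0.13, -0.42, 0, -0.31], [0.17, -0.56, 0, -0.42], [0.21, -0.69, 0, -0.51]]}}

```text
clock: 6.78
ee_pos: [0.5493, 0.179, 0.0408]
tool_rot: [1.501, 2.76, -0.0]
wrist_force: [-0.0, 0.7, -2.7]
finger_gap: 0.0187
gripper_force: 97.8
```

Request:
{"op": "send_rows", "data": {"motion": [[0.05, -0.15, 0, -0.11], [0.1, -0.32, 0, -0.24], [0.15, -0.5, 0, -0.37], [0.18, -0.62, 0, -0.46], [0.2, -0.69, 0, -0.51]]}}

```text
clock: 7.2
ee_pos: [0.5795, 0.0747, 0.0408]
tool_rot: [2.02, 2.405, -0.0]
wrist_force: [0.1, 0.7, -2.9]
finger_gap: 0.0181
gripper_force: 97.8
```

Request:
{"op": "send_rows", "data": {"motion": [[0, 0, 0, 0], [0, 0, 0, 0], [0, 0, 0, 0]]}}

```text
clock: 7.45
ee_pos: [0.5789, 0.0777, 0.0408]
tool_rot: [-2.011, -2.413, -0.0]
wrist_force: [-0.5, -0.3, -1.9]
finger_gap: 0.0184
gripper_force: 97.7
```

```bash
sed -i "s/,'t',s\['clock'\].round(2)/,'t',round(s['clock'],2)/" tgt.py; python3 tgt.py .602 -.048 1.75
python3 - <<'E'
from h import *
o=[]
for n in('scene','side'):
    f=optics.grab_frame(n);o.append(f['color'][95:235,170:300])
save(cv2.resize(np.hstack(o),None,fx=3,fy=3,interpolation=cv2.INTER_CUBIC),'c2.png')
E
```

```text
yaw now 1.7523 axis now [ 0.6016 -0.046 ] z 0.0408 move fs [ 0.004 -0.013] -0.003
F [-0.5 -0.3 -1.9] M [0.23 0.02 0.04] t 7.45
```

View pics/c2.png

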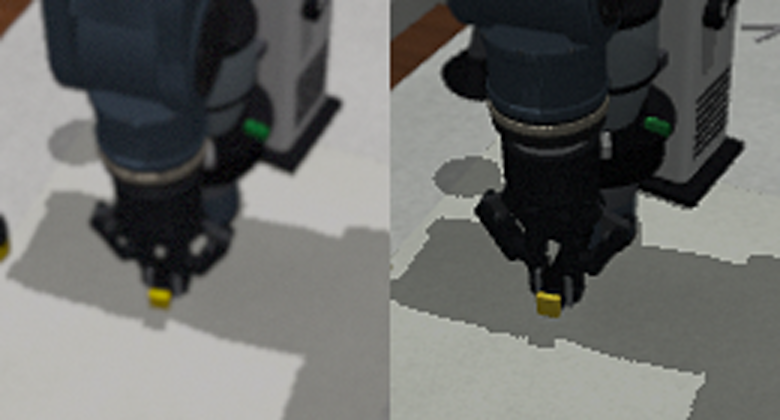

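The picture shows the cup under the collar, with its handle tip at scene pixel about (223,194) and nothing touching. I'll raise it gently into the collar mouth and feel for side forces.

Request:
{"op": "send_rows", "data": {"motion": [[0, 0, 0.02, 0], [0, 0, 0.04, 0], [0, 0, 0.06, 0], [0, 0, 0.08, 0], [0, 0, 0.09, 0]]}}

```text
clock: 7.97
ee_pos: [0.5793, 0.0769, 0.055]
tool_rot: [2.013, 2.411, 0.001]
wrist_force: [-0.5, 0.5, -2.2]
finger_gap: 0.0184
gripper_force: 97.7
```

Request:
{"op": "send_rows", "data": {"motion": [[0, 0, 0.01, 0], [0, 0, 0.02, 0], [0, 0, 0.03, 0], [0, 0, 0.03, 0], [0, 0, 0.03, 0]]}}

```text
clock: 8.38
ee_pos: [0.5787, 0.0767, 0.0586]
tool_rot: [-2.014, -2.411, 0.001]
wrist_force: [-2.8, 1.9, -5.8]
finger_gap: 0.0187
gripper_force: 98.5
```

```bash
python3 tgt.py .602 -.048 1.75
```

```text
yaw now 1.7498 axis now [ 0.6011 -0.0471] z 0.0586 move fs [ 0.006 -0.006] 0.0
F [-2.8  1.9 -5.8] M [ 0.91  0.61 -0.11] t 8.38
```

Slight contact: the collar pushes the cup towards -x and +y. I'll follow it.

Request:
{"op": "send_rows", "data": {"motion": [[-0.005, 0.003, 0, 0], [-0.009, 0.006, 0, 0], [-0.013, 0.009, 0, 0], [-0.013, 0.009, 0, 0], [-0.013, 0.009, 0, 0]]}}

```text
clock: 8.8
ee_pos: [0.5772, 0.0781, 0.0589]
tool_rot: [2.014, 2.411, 0.0]
wrist_force: [-0.2, -1.1, -4.3]
finger_gap: 0.0184
gripper_force: 98.6
```

```bash
python3 tgt.py .602 -.048 1.75
```

```text
yaw now 1.7499 axis now [ 0.5996 -0.0457] z 0.0589 move fs [ 0.016 -0.015] 0.0
F [-0.2 -1.1 -4.3] M [ 0.36  0.16 -0.03] t 8.8
```

Request:
{"op": "send_rows", "data": {"motion": [[0, 0, 0.004, 0], [0, 0, 0.008, 0], [0, 0, 0.012, 0], [0, 0, 0.012, 0], [0, 0, 0.012, 0]]}}

```text
clock: 9.22
ee_pos: [0.5769, 0.0783, 0.0604]
tool_rot: [-2.013, -2.411, 0.0]
wrist_force: [0.0, 0.8, -8.8]
finger_gap: 0.018
gripper_force: 98.1
```

```bash
python3 tgt.py .5996 -.0457 1.75
```

```text
yaw now 1.75 axis now [ 0.5993 -0.0455] z 0.0604 move fs [ 0.002 -0.001] -0.0
F [ 0.   0.8 -8.8] M [1.11 0.46 0.05] t 9.22
```

The lugs now press flat under the ledges (about 6 N, side forces near zero). I'll sweep counterclockwise about the axis in small steps and watch for the slot.

Request:
{"op": "send_rows", "data": {"motion": [[-0.016, -0.003, 0, 0.025], [-0.033, -0.007, 0, 0.051], [-0.049, -0.011, 0, 0.077], [-0.066, -0.015, 0, 0.102], [-0.066, -0.015, 0, 0.102]]}}

```text
clock: 9.63
ee_pos: [0.5667, 0.0757, 0.0606]
tool_rot: [-1.913, -2.492, 0.0]
wrist_force: [0.3, -2.7, -7.4]
finger_gap: 0.0183
gripper_force: 98.3
```

Request:
{"op": "send_rows", "data": {"motion": [[-0.016, -0.005, 0, 0.025], [-0.032, -0.01, 0, 0.051], [-0.048, -0.015, 0, 0.077], [-0.064, -0.02, 0, 0.102], [-0.064, -0.02, 0, 0.102]]}}

```text
clock: 10.05
ee_pos: [0.5572, 0.0728, 0.0606]
tool_rot: [-1.812, -2.566, 0.0]
wrist_force: [0.5, -1.9, -7.6]
finger_gap: 0.0183
gripper_force: 98.3
```

```bash
python3 tgt.py .5993 -.0455 1.91
```

```text
yaw now 1.9121 axis now [ 0.5993 -0.0457] z 0.0606 move fs [0.002 0.002] -0.003
F [ 0.5 -1.9 -7.6] M [ 0.58  0.53 -0.19] t 10.05
```

Request:
{"op": "send_rows", "data": {"motion": [[-0.016, -0.006, 0, 0.025], [-0.031, -0.012, 0, 0.051], [-0.047, -0.019, 0, 0.077], [-0.062, -0.025, 0, 0.102], [-0.062, -0.025, 0, 0.102]]}}

```text
clock: 10.47
ee_pos: [0.5479, 0.069, 0.0606]
tool_rot: [-1.708, -2.637, -0.0]
wrist_force: [-1.0, -1.3, -7.3]
finger_gap: 0.0179
gripper_force: 98.3
```

Request:
{"op": "send_rows", "data": {"motion": [[-0.015, -0.007, 0, 0.025], [-0.03, -0.015, 0, 0.051], [-0.045, -0.022, 0, 0.077], [-0.06, -0.03, 0, 0.102], [-0.06, -0.03, 0, 0.102]]}}

```text
clock: 10.88
ee_pos: [0.5389, 0.0645, 0.0606]
tool_rot: [-1.601, -2.703, 0.0]
wrist_force: [-0.4, -1.7, -6.5]
finger_gap: 0.0188
gripper_force: 98.3
```

```bash
python3 tgt.py .5993 -.0455 2.07
```

```text
yaw now 2.0723 axis now [ 0.5994 -0.0458] z 0.0606 move fs [0.001 0.003] -0.003
F [-0.4 -1.7 -6.5] M [ 0.47  0.54 -0.19] t 10.88
```

Request:
{"op": "send_rows", "data": {"motion": [[-0.014, -0.008, 0.003, 0.025], [-0.029, -0.017, 0.003, 0.051], [-0.043, -0.026, 0.003, 0.077], [-0.058, -0.034, 0.003, 0.102], [-0.058, -0.034, 0.003, 0.102]]}}

```text
clock: 11.3
ee_pos: [0.5302, 0.0593, 0.0611]
tool_rot: [-1.491, -2.765, 0.0]
wrist_force: [-0.2, -2.0, -8.0]
finger_gap: 0.0183
gripper_force: 98.2
```

```bash
python3 tgt.py .5993 -.0455 2.15
```

```text
yaw now 2.1523 axis now [ 0.5993 -0.0458] z 0.0611 move fs [0.001 0.003] -0.003
F [-0.2 -2.  -8. ] M [ 0.56  0.67 -0.22] t 11.3
```

Request:
{"op": "send_rows", "data": {"motion": [[-0.013, -0.01, 0, 0.025], [-0.027, -0.02, 0, 0.051], [-0.041, -0.029, 0, 0.077], [-0.055, -0.039, 0, 0.102], [-0.055, -0.039, 0, 0.102]]}}

```text
clock: 11.72
ee_pos: [0.522, 0.0534, 0.0611]
tool_rot: [-1.379, -2.822, 0.0]
wrist_force: [-0.7, -1.7, -7.1]
finger_gap: 0.0183
gripper_force: 98.2
```

Request:
{"op": "send_rows", "data": {"motion": [[-0.013, -0.011, 0, 0.025], [-0.026, -0.022, 0, 0.051], [-0.038, -0.032, 0, 0.077], [-0.051, -0.043, 0, 0.102], [-0.051, -0.043, 0, 0.102]]}}

```text
clock: 12.13
ee_pos: [0.5144, 0.047, 0.0611]
tool_rot: [-1.265, -2.875, -0.0]
wrist_force: [-0.1, -1.2, -7.7]
finger_gap: 0.018
gripper_force: 98.2
```

```bash
python3 tgt.py .5993 -.0455 2.31
```

```text
yaw now 2.3125 axis now [ 0.5994 -0.0458] z 0.0611 move fs [0.001 0.003] -0.003
F [-0.1 -1.2 -7.7] M [ 0.45  0.94 -0.32] t 12.13
```

Request:
{"op": "send_rows", "data": {"motion": [[-0.012, -0.012, 0, 0.025], [-0.024, -0.024, 0, 0.051], [-0.036, -0.035, 0, 0.077], [-0.048, -0.047, 0, 0.102], [-0.048, -0.047, 0, 0.102]]}}

```text
clock: 12.55
ee_pos: [0.5072, 0.0399, 0.0611]
tool_rot: [1.149, 2.924, -0.0]
wrist_force: [-0.7, -1.4, -6.9]
finger_gap: 0.0182
gripper_force: 98.2
```

Request:
{"op": "send_rows", "data": {"motion": [[-0.011, -0.013, 0, 0.025], [-0.022, -0.025, 0, 0.051], [-0.033, -0.038, 0, 0.077], [-0.044, -0.051, 0, 0.102], [-0.044, -0.051, 0, 0.102]]}}

```text
clock: 12.97
ee_pos: [0.5007, 0.0322, 0.0611]
tool_rot: [1.031, 2.968, -0.0]
wrist_force: [-1.2, -1.9, -6.7]
finger_gap: 0.0185
gripper_force: 98.2
```

```bash
python3 tgt.py .5993 -.0455 2.47
```

```text
yaw now 2.4727 axis now [ 0.5994 -0.0458] z 0.0611 move fs [0.001 0.004] -0.003
F [-1.2 -1.9 -6.7] M [ 0.34  1.02 -0.31] t 12.97
```

The sweep from 1.75 to 2.47 rad found no slot. The moment says the contact is only on the far side, so the cup sits slightly pitched in the pads. I'll ease the squeeze so that the ledges level it, then look again.

Request:
{"op": "send_rows", "data": {"motion": [[0, 0, 0, 0], [0, 0, 0, 0], [0, 0, 0, 0], [0, 0, 0, 0], [0, 0, 0, 0]], "squeeze": 40}}

```text
clock: 13.38
ee_pos: [0.5009, 0.0326, 0.061]
tool_rot: [-1.034, -2.967, 0.0]
wrist_force: [-1.2, -3.1, -6.9]
finger_gap: 0.0182
gripper_force: 98.2
```

```bash
cat > mo.py <<'E'
from h import *
s=monitor.observe();v=s['tool_rot'];y=2*np.arctan2(v[1],v[0]);h=np.array([np.cos(y),np.sin(y),0]);n=np.array([h[1],-h[0],0])
F=s['wrist_force'];M=s['torque']
print('F along h %.1f, along n(cw side) %.1f, z %.1f; M about n %.2f h %.2f z %.2f; z %.4f gap %.4f t %.1f'%(F@h,F@n,F[2],M@n,M@h,M[2],s['ee_pos'][2],s['finger_gap'],s['clock']))
E
python3 mo.py
```

```text
F along h -1.0, along n(cw side) -3.2, z -6.9; M about n 0.96 h 0.54 z -0.47; z 0.0610 gap 0.0182 t 13.4
```

Request:
{"op": "send_rows", "data": {"motion": [[0, 0, 0.002, 0], [0, 0, 0.004, 0], [0, 0, 0.006, 0], [0, 0, 0.006, 0], [0, 0, 0.006, 0]]}}

```text
clock: 13.8
ee_pos: [0.5013, 0.0326, 0.0622]
tool_rot: [1.033, 2.966, 0.001]
wrist_force: [-0.3, 0.7, -4.0]
finger_gap: 0.0182
gripper_force: 98.5
```

```bash
python3 mo.py
```

```text
F along h 0.7, along n(cw side) 0.3, z -4.0; M about n 0.74 h 0.05 z 0.06; z 0.0622 gap 0.0182 t 13.8
```

The force dropped while I raised it, so it may be finding a slot. I'll raise a little more.

Request:
{"op": "send_rows", "data": {"motion": [[0, 0, 0.002, 0], [0, 0, 0.004, 0], [0, 0, 0.006, 0], [0, 0, 0.008, 0], [0, 0, 0.008, 0]]}}

```text
clock: 14.22
ee_pos: [0.5009, 0.0326, 0.0632]
tool_rot: [-1.034, -2.967, -0.0]
wrist_force: [-0.5, 1.7, -5.3]
finger_gap: 0.0183
gripper_force: 98.3
```

```bash
python3 mo.py
```

```text
F along h 1.5, along n(cw side) 1.0, z -5.3; M about n 0.91 h -0.08 z 0.15; z 0.0632 gap 0.0183 t 14.2
```

Request:
{"op": "send_rows", "data": {"motion": [[0, 0, 0.002, 0], [0, 0, 0.004, 0], [0, 0, 0.006, 0], [0, 0, 0.006, 0], [0, 0, 0.006, 0]]}}

```text
clock: 14.63
ee_pos: [0.5007, 0.0326, 0.0639]
tool_rot: [-1.034, -2.966, 0.0]
wrist_force: [-1.3, 1.2, -7.0]
finger_gap: 0.0184
gripper_force: 98.1
```

```bash
python3 mo.py; python3 tgt.py .5994 -.0458 2.47
```

```text
F along h 1.8, along n(cw side) 0.1, z -7.0; M about n 1.45 h -0.10 z 0.19; z 0.0639 gap 0.0184 t 14.6
yaw now 2.4709 axis now [ 0.5993 -0.0456] z 0.0639 move fs [ 0.001 -0.001] -0.001
F [-1.3  1.2 -7. ] M [0.98 1.07 0.19] t 14.63
```

Request:
{"op": "send_rows", "data": {"motion": [[-0.008, -0.011, 0, 0.021], [-0.016, -0.022, 0, 0.042], [-0.025, -0.034, 0, 0.064], [-0.025, -0.034, 0, 0.064]]}}

```text
clock: 14.97
ee_pos: [0.4967, 0.0269, 0.064]
tool_rot: [-0.957, -2.992, 0.001]
wrist_force: [-0.5, -0.2, -8.3]
finger_gap: 0.0186
gripper_force: 98.0
```

```bash
python3 mo.py; python3 tgt.py .5994 -.0458 2.47
```

```text
F along h 0.2, along n(cw side) -0.5, z -8.3; M about n 1.33 h 0.20 z -0.20; z 0.0640 gap 0.0186 t 15.0
yaw now 2.5224 axis now [ 0.5992 -0.0461] z 0.064 move fs [0.028 0.037] -0.067
F [-0.5 -0.2 -8.3] M [ 0.61  1.2  -0.2 ] t 14.97
```

It rotates freely, so it isn't in a slot; the cup only pivoted in the pads. I'll ease the squeeze properly this time, sending the grip command too, so the cup levels against the ledges.

Request:
{"op": "send_rows", "data": {"motion": [[0, 0, 0, 0], [0, 0, 0, 0], [0, 0, 0, 0], [0, 0, 0, 0], [0, 0, 0, 0]], "grip": -1, "squeeze": 35}}

```text
clock: 15.38
ee_pos: [0.4971, 0.0274, 0.064]
tool_rot: [-0.959, -2.991, 0.0]
wrist_force: [-2.6, -2.8, -7.9]
finger_gap: 0.0183
gripper_force: 98.0
```

```bash
python3 mo.py
```

```text
F along h 0.4, along n(cw side) -3.8, z -7.9; M about n 1.27 h 0.57 z -0.47; z 0.0640 gap 0.0183 t 15.4
```

Request:
{"op": "send_rows", "data": {"motion": [[0, 0, 0.002, 0], [0, 0, 0.004, 0], [0, 0, 0.004, 0], [0, 0, 0.004, 0]]}}

```text
clock: 15.72
ee_pos: [0.4977, 0.0276, 0.065]
tool_rot: [0.958, 2.991, 0.001]
wrist_force: [-1.0, 1.4, -4.8]
finger_gap: 0.0184
gripper_force: 98.3
```

```bash
python3 mo.py
```

```text
F along h 1.7, along n(cw side) 0.6, z -4.8; M about n 0.80 h 0.11 z -0.07; z 0.0650 gap 0.0184 t 15.7
```

The pads slip at about 1.3 Nm, and the contact centroid is now near the axis, so the cup is about level. I'll drop 2 mm and feel the bore from both sides in x and y to centre the cup.

Request:
{"op": "send_rows", "data": {"motion": [[0.013, 0, -0.014, 0], [0.026, 0, -0.014, 0], [0.04, 0, -0.014, 0], [0.04, 0, -0.014, 0], [0.04, 0, -0.014, 0]]}}

```text
clock: 16.13
ee_pos: [0.5037, 0.0274, 0.0627]
tool_rot: [0.959, 2.991, 0.0]
wrist_force: [0.4, -0.1, -3.3]
finger_gap: 0.0184
gripper_force: 98.4
```

```bash
python3 mo.py; python3 tgt.py .5994 -.0458 2.47
```

```text
F along h -0.4, along n(cw side) 0.1, z -3.3; M about n 0.32 h 0.03 z -0.03; z 0.0627 gap 0.0184 t 16.1
yaw now 2.5212 axis now [ 0.606  -0.0457] z 0.0627 move fs [-0.018  0.034] -0.065
F [ 0.4 -0.1 -3.3] M [ 0.16  0.28 -0.03] t 16.13
```

Request:
{"op": "send_rows", "data": {"motion": [[-0.025, 0, 0, 0], [-0.05, 0, 0, 0], [-0.08, 0, 0, 0], [-0.08, 0, 0, 0], [-0.08, 0, 0, 0]]}}

```text
clock: 16.55
ee_pos: [0.4909, 0.0274, 0.0627]
tool_rot: [0.959, 2.991, 0.0]
wrist_force: [0.5, 0.1, -1.9]
finger_gap: 0.0184
gripper_force: 98.6
```

```bash
python3 mo.py; python3 tgt.py .5994 -.0458 2.47
```

```text
F along h -0.4, along n(cw side) 0.4, z -1.9; M about n 0.21 h -0.00 z 0.04; z 0.0627 gap 0.0184 t 16.6
yaw now 2.5212 axis now [ 0.5932 -0.0457] z 0.0627 move fs [0.067 0.034] -0.065
F [ 0.5  0.1 -1.9] M [0.13 0.17 0.04] t 16.55
```

Request:
{"op": "send_rows", "data": {"motion": [[0.02, 0.02, 0, 0], [0.04, 0.03, 0, 0], [0.04, 0.04, 0, 0], [0.04, 0.04, 0, 0], [0.04, 0.04, 0, 0]]}}

```text
clock: 16.97
ee_pos: [0.4972, 0.0336, 0.0624]
tool_rot: [-0.958, -2.992, 0.0]
wrist_force: [-0.3, 0.0, -2.8]
finger_gap: 0.0184
gripper_force: 98.4
```

```bash
python3 mo.py; python3 tgt.py .5994 -.0458 2.47
```

```text
F along h 0.3, along n(cw side) -0.1, z -2.8; M about n 0.28 h 0.00 z -0.02; z 0.0624 gap 0.0184 t 17.0
yaw now 2.5215 axis now [ 0.5996 -0.0395] z 0.0624 move fs [ 0.025 -0.007] -0.066
F [-0.3  0.  -2.8] M [ 0.16  0.23 -0.02] t 16.97
```

Request:
{"op": "send_rows", "data": {"motion": [[0, -0.025, 0, 0], [0, -0.05, 0, 0], [0, -0.08, 0, 0], [0, -0.08, 0, 0], [0, -0.08, 0, 0]]}}

```text
clock: 17.38
ee_pos: [0.4971, 0.021, 0.0626]
tool_rot: [-0.96, -2.991, 0.0]
wrist_force: [-0.8, 0.3, -1.6]
finger_gap: 0.0185
gripper_force: 98.5
```

```bash
python3 mo.py; python3 tgt.py .5994 -.0458 2.47
```

```text
F along h 0.8, along n(cw side) -0.2, z -1.6; M about n 0.22 h 0.02 z -0.02; z 0.0626 gap 0.0185 t 17.4
yaw now 2.5204 axis now [ 0.5994 -0.0522] z 0.0626 move fs [0.025 0.076] -0.064
F [-0.8  0.3 -1.6] M [ 0.11  0.19 -0.02] t 17.38
```

Request:
{"op": "send_rows", "data": {"motion": [[0, 0.02, 0, 0], [0, 0.04, 0, 0], [0, 0.04, 0, 0], [0, 0.04, 0, 0]]}}

```text
clock: 17.72
ee_pos: [0.4972, 0.0278, 0.0626]
tool_rot: [0.958, 2.992, 0.0]
wrist_force: [1.3, 0.0, -2.5]
finger_gap: 0.0182
gripper_force: 98.6
```

```bash
python3 mo.py; python3 tgt.py .5994 -.0458 2.47
```

```text
F along h -1.0, along n(cw side) 0.8, z -2.5; M about n 0.20 h -0.01 z -0.01; z 0.0626 gap 0.0182 t 17.7
yaw now 2.5218 axis now [ 0.5996 -0.0453] z 0.0626 move fs [0.025 0.031] -0.066
F [ 1.3  0.  -2.5] M [ 0.13  0.16 -0.01] t 17.72
```

There's no contact within ±6 mm at this height, so the cup's rim isn't inside the bore: it must have drooped or shifted in the grip. I'll pull it out to one side, turned so that the cameras see it, and measure it.

Request:
{"op": "send_rows", "data": {"motion": [[0, 0, -0.03, 0], [0, 0, -0.07, 0], [0, 0, -0.11, 0], [0, 0, -0.14, 0], [0, 0, -0.15, 0]]}}

```text
clock: 18.13
ee_pos: [0.4965, 0.0274, 0.0389]
tool_rot: [-0.959, -2.99, 0.001]
wrist_force: [0.6, 0.4, -2.8]
finger_gap: 0.0181
gripper_force: 98.6
```

Request:
{"op": "send_rows", "data": {"motion": [[-0.01, 0.08, 0, 0.04], [-0.03, 0.2, 0, 0.11], [-0.05, 0.35, 0, 0.2], [-0.07, 0.5, 0, 0.3], [-0.08, 0.6, 0, 0.37]]}}

```text
clock: 18.55
ee_pos: [0.4848, 0.1196, 0.0402]
tool_rot: [0.506, 3.1, 0.001]
wrist_force: [1.0, -0.5, -2.1]
finger_gap: 0.0181
gripper_force: 98.6
```

Request:
{"op": "send_rows", "data": {"motion": [[-0.02, 0.1, 0, 0.08], [-0.04, 0.25, 0, 0.18], [-0.06, 0.4, 0, 0.28], [-0.07, 0.5, 0, 0.35], [-0.07, 0.5, 0, 0.37]]}}

```text
clock: 18.97
ee_pos: [0.4743, 0.1955, 0.0402]
tool_rot: [0.05, 3.141, 0.002]
wrist_force: [0.3, -0.2, -1.5]
finger_gap: 0.0185
gripper_force: 98.6
```

Request:
{"op": "send_rows", "data": {"motion": [[0, 0, 0, 0], [0, 0, 0, 0], [0, 0, 0, 0]]}}

```text
clock: 19.22
ee_pos: [0.4747, 0.192, 0.0401]
tool_rot: [-0.064, -3.141, 0.0]
wrist_force: [-0.5, -0.2, -1.9]
finger_gap: 0.0183
gripper_force: 98.6
```

```bash
python3 mo.py; python3 tgt.py .5994 -.0458 2.47
python3 - <<'E'
from h import *
o=[]
for n in('scene','side'):
    f=optics.grab_frame(n);save(f['color'],n+'3.png');o.append(f['color'][80:280,150:300])
save(cv2.resize(np.hstack(o),None,fx=2.6,fy=2.6,interpolation=cv2.INTER_CUBIC),'c3.png')
E
```

```text
F along h 0.5, along n(cw side) -0.2, z -1.9; M about n 0.24 h -0.04 z 0.01; z 0.0401 gap 0.0183 t 19.2
yaw now 3.1011 axis now [0.6004 0.1869] z 0.0401 move fs [ 0.175 -1.063] -0.804
F [-0.5 -0.2 -1.9] M [0.05 0.24 0.01] t 19.22
```

View pics/c3.png

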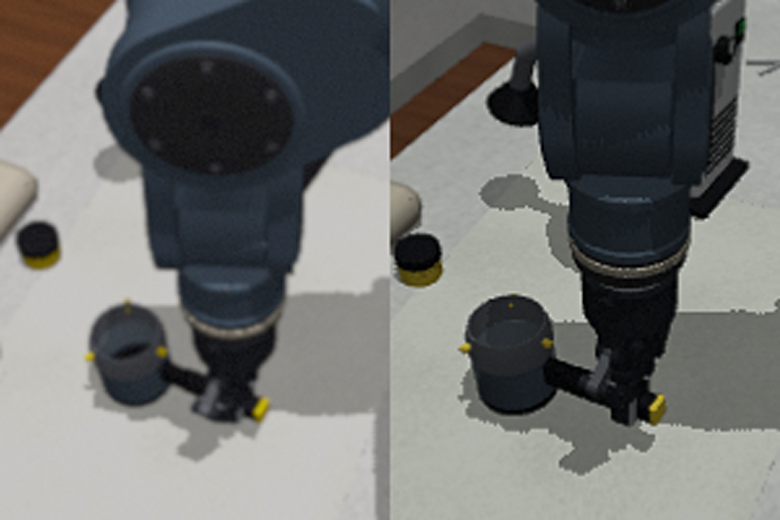

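All three lugs show: scene crop (91,356), (127,305), (161,352), with the tip at (260,408). Now I fit the cup's pose relative to the TCP.

Run:
```python
from pose import *
F=[optics.grab_frame('scene'),optics.grab_frame('side')]
G=[dict(f) for f in F]
for i,n in enumerate(('scene','side')): G[i]['color']=cv2.cvtColor(cv2.imread(f'pics/{n}0.png'),cv2.COLOR_BGR2RGB)
x0=[.598,.187,.013,3.10,0,0]
for it in range(2):
    for free in([0,1,2,3],[0,1,2,3,4],[0,1,2,3,4,5]):
        x,o,r=fit(F,x0,free);print(x.round(4),np.abs(r).max())
    x0=x
print(o,r.tolist())
x,o,r=fit(F,x0,[0,1,2,3,4,5],tip=False);print('no tip',x.round(4),np.abs(r).max())
x,o,r=fit(G,[.6235,.2157,0,2.565,0,0],[0,1,2,3,4,5],tip=False);print('before no tip',x.round(4),np.abs(r).max())
```

```text
[6.0490e-01 1.7970e-01 2.2000e-03 3.1217e+00 0.0000e+00 0.0000e+00] 1.1
[ 0.5997  0.1807  0.0031  3.0906 -0.0582  0.    ] 0.8
[ 0.5998  0.1846  0.0037  3.1034 -0.0549 -0.0448] 0.9
[ 0.5998  0.1846  0.0037  3.1034 -0.0549 -0.0448] 0.9
[ 0.5998  0.1846  0.0037  3.1034 -0.0549 -0.0448] 0.9
[ 0.5998  0.1846  0.0037  3.1034 -0.0549 -0.0448] 0.9
[(0, 0, [211.6, 214.8]), (0, 2, [184.2, 216.6]), (0, 3, [249.6, 236.9]), (1, 0, [209.9, 211.5]), (1, 1, [196.5, 195.0]), (1, 2, [178.6, 213.4]), (1, 3, [252.3, 236.9])] [0.8, 0.2, -0.8, 0.1, -0.1, -0.0, 0.9, 0.5, 0.1, -0.2, -0.2, 0.0, -0.7, -0.5]
no tip [ 5.9880e-01  1.8090e-01  8.0000e-04  3.0873e+00 -9.6300e-02 -2.2200e-02] 0.9
before no tip [ 0.6262  0.2121 -0.007   2.5719 -0.0287 -0.004 ] 0.7
```

The cup droops by about 0.07 rad: it slipped in the pads while I pressed its far side. I'll set it down level, release it, use the free wrist camera to pin down the collar, then regrip harder.

Request:
{"op": "send_rows", "data": {"motion": [[0, 0, -0.025, 0], [0, 0, -0.05, 0], [0, 0, -0.075, 0], [0, 0, -0.095, 0], [0, 0, -0.11, 0]]}}

```text
clock: 19.83
ee_pos: [0.4743, 0.1924, 0.0232]
tool_rot: [-0.061, -3.141, -0.0]
wrist_force: [-6.8, 0.5, 6.8]
finger_gap: 0.0183
gripper_force: 99.9
```

Request:
{"op": "send_rows", "data": {"motion": [[0, 0, 0, 0], [0, 0, 0, 0], [0, 0, 0, 0]]}}

```text
clock: 20.08
ee_pos: [0.4744, 0.1925, 0.0235]
tool_rot: [-0.061, -3.141, -0.0]
wrist_force: [-5.3, -0.1, 7.1]
finger_gap: 0.0182
gripper_force: 100.0
```

Request:
{"op": "send_rows", "data": {"motion": [[0, 0, 0, 0], [0, 0, 0, 0], [0, 0, 0, 0], [0, 0, 0, 0], [0, 0, 0, 0]], "grip": 1}}

```text
clock: 20.5
ee_pos: [0.4747, 0.1924, 0.0235]
tool_rot: [-0.062, -3.141, 0.0]
wrist_force: [-0.8, 0.3, -0.0]
finger_gap: 0.0775
gripper_force: 0.0
```

Request:
{"op": "send_rows", "data": {"motion": [[0, 0, 0.1, 0], [0, 0, 0.3, 0], [0, 0, 0.55, 0], [0, 0, 0.8, 0], [0, 0, 1.0, 0]]}}

```text
clock: 20.92
ee_pos: [0.4748, 0.1925, 0.1763]
tool_rot: [0.062, 3.14, 0.001]
wrist_force: [0.7, 0.2, -1.0]
finger_gap: 0.0853
gripper_force: 0.0
```

Request:
{"op": "send_rows", "data": {"motion": [[0, -0.1, 0.25, -0.1], [0, -0.3, 0.5, -0.2], [0, -0.5, 0.75, -0.3], [0, -0.55, 0.95, -0.4], [0, -0.55, 1.0, -0.4]]}}

```text
clock: 21.33
ee_pos: [0.4757, 0.1079, 0.3291]
tool_rot: [0.562, 3.084, 0.003]
wrist_force: [1.0, 0.8, 0.6]
finger_gap: 0.0853
gripper_force: 0.0
```

```bash
python3 tgt.py .602 -.048 2.6
python3 - <<'E'
from pose import *
s=monitor.observe();f=optics.grab_frame('wrist');save(f['color'],'w4.png');np.savez('w4.npz',T=ext(f,s),K=f['K'],k1=f['k1'])
f['extrinsics']=ext(f,s)
print([proj(f,[.602+.06*np.cos(a),-.048+.06*np.sin(a),.155],ext(f,s)).round() for a in (3.14,2.14)], proj(f,[.6,.187,.085],ext(f,s)).round())
for n in ('green_rib','white_rib','cup'):
    for r in spotter.outline_of(n,f): print(n,r['confidence'],r['location'])
E
```

```text
yaw now 2.7811 axis now [0.5934 0.0635] z 0.3291 move fs [ 0.124 -0.607] -0.231
F [1.  0.8 0.6] M [ 0.05 -0.07 -0.05] t 21.33
[array([157., 260.]), array([202., 266.])] [336. 217.]
green_rib 0.83 [165.5, 284.4]
white_rib 0.68 [170.1, 283.1]
cup 0.72 [299.9, 302.1]
cup 0.57 [320.4, 197.4]
```

Request:
{"op": "send_rows", "data": {"motion": [[0.03, -0.12, 0, -0.06], [0.06, -0.3, 0, -0.12], [0.09, -0.45, 0, -0.18], [0.12, -0.56, 0, -0.23], [0.12, -0.6, 0, -0.23]]}}

```text
clock: 21.95
ee_pos: [0.4927, 0.0186, 0.3218]
tool_rot: [-0.832, -3.027, 0.002]
wrist_force: [1.2, -0.7, -0.8]
finger_gap: 0.0853
gripper_force: 0.0
```

Request:
{"op": "send_rows", "data": {"motion": [[0, 0, 0, 0], [0, 0, 0, 0]]}}

```text
clock: 22.12
ee_pos: [0.4923, 0.0205, 0.3227]
tool_rot: [-0.827, -3.029, 0.0]
wrist_force: [0.5, 0.1, -0.4]
finger_gap: 0.0855
gripper_force: 0.0
```

Run:
```python
from pose import *
s=monitor.observe();f=optics.grab_frame('wrist');save(f['color'],'w5.png');np.savez('w5.npz',T=ext(f,s),K=f['K'],k1=f['k1'])
T=ext(f,s)
print(s['ee_pos'],[proj(f,[.602+.06*np.cos(a),-.048+.06*np.sin(a),.155],T).round() for a in (3.14,2.14)])
a=cv2.imread('pics/w4.png')[180:340,60:260];b=cv2.imread('pics/w5.png')[180:340,130:330]
cv2.imwrite('pics/c5.png',cv2.resize(np.hstack([a,b]),None,fx=2,fy=2,interpolation=cv2.INTER_CUBIC))
```

```text
[0.49230316 0.02051277 0.3227335 ] [array([226., 235.]), array([275., 234.])]
```

View pics/c5.png

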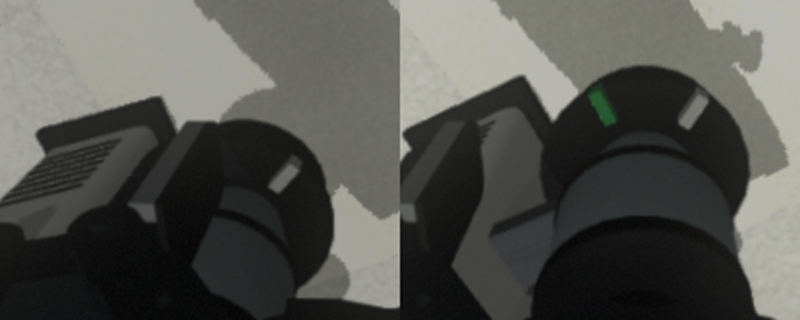

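The second view shows the flange from above: green rib centred at pixel (231.5,233), white rib at (277,235.5); the first has white at (203,267). Refit the collar with these.

Run:
```python
from pose import *
F=[optics.grab_frame('scene'),optics.grab_frame('side')];T=[ext(f) for f in F]
W=[]
for n in('w4','w5'):
    d=np.load(n+'.npz');W.append((dict(K=d['K'],k1=float(d['k1'])),d['T']))
def px(i,u,v): return np.array([150+(u-390*i)/2.6,80+v/2.6])-.3
ob=[(F[0],T[0],0,px(0,275,151),2.8),(F[0],T[0],1,px(0,233,172),2.8),(F[1],T[1],0,px(1,673,148),2.8),(F[1],T[1],1,px(1,629,163),2.8),
 (*W[0],1,np.array([202.8,266.8]),1.),(*W[1],0,np.array([231.3,232.8]),1.),(*W[1],1,np.array([276.8,235.3]),1.)]
def res(p,ob,zp):
    o=[]
    for f,Tm,k,q,w in ob:
        a=p[2]-k;o+=list((proj(f,[p[0]+.06*np.cos(a),p[1]+.06*np.sin(a),p[3]],Tm)-q)*w)
    return np.append(o,(p[3]-.155)/.002*1.)
for nm,o in(('all',ob),('wrist',ob[4:]),('fixed',ob[:4])):
    r=least_squares(res,[.602,-.048,3.14,.155],args=(o,0));print(nm,r.x.round(4),r.fun.round(1).tolist())
# disk outline in w5
f,Tm=W[1]
for A in((.602,-.048),r.x[:2]):
  for R_,z in((.055,.151),(.06,.153),(.065,.153)):
    e=np.array([proj(f,[A[0]+R_*np.cos(a),A[1]+R_*np.sin(a),z],Tm) for a in np.linspace(0,6.28,120)]);print(R_,e[:,0].min().round(1),e[:,0].max().round(1),e[:,1].min().round(1))
print('obs 201.5 304.5 213')
```

```text
all [ 0.6005 -0.0468  3.1092  0.1584] [0.9, -0.4, -2.9, 1.8, 2.2, -1.6, -2.4, 1.9, 0.5, 0.1, -3.9, 1.2, 0.1, -1.3, 1.7]
wrist [ 0.6013 -0.0491  3.0559  0.1542] [1.7, 0.7, -2.5, -0.1, 0.8, -0.2, -0.4]
fixed [ 0.6028 -0.0506  3.1327  0.1546] [0.9, -1.9, -1.8, 0.9, 2.1, -1.6, -1.2, 2.4, -0.2]
0.055 208.1 296.2 231.0
0.06 203.8 300.5 227.8
0.065 199.8 304.5 223.9
0.055 206.7 294.7 232.5
0.06 202.4 298.9 229.4
0.065 198.4 302.9 225.5
obs 201.5 304.5 213
```

Run:
```python
from pose import *
W=[];im=[]
for n in('w4','w5'):
    d=np.load(n+'.npz');W.append((dict(K=d['K'],k1=float(d['k1'])),d['T']));im.append(cv2.imread(f'pics/{n}.png'))
def rings(f,T,A,Rf):
    return np.array([proj(f,[A[0]+R_*np.cos(a),A[1]+R_*np.sin(a),z],T) for R_,z in((.055,.115),(.055,.151),(Rf,.151),(Rf,.156)) for a in np.linspace(0,6.28,120)])
f,T=W[1]
for A in((.602,-.048),(.6005,-.0468),(.600,-.044),(.597,-.044)):
    for Rf in(.055,.062):
        e=rings(f,T,A,Rf);print(A,Rf,e[:,0].min().round(1),e[:,0].max().round(1),e[:,1].min().round(1), e[e[:,1].argmin(),0].round(1))
# observed edges in w5 along columns (first dark pixel) and rows
g=cv2.cvtColor(im[1],cv2.COLOR_BGR2GRAY)
for c in range(215,300,12): print('col',c,next(r for r in range(190,330) if g[r,c]<50),g[205:235:3,c].tolist())
for r in(230,250,265): print('row',r,[c for c in range(270,330) if g[r,c]<50][-1:],[c for c in range(185,240) if g[r,c]<50][:1])
```

```text
(0.602, -0.048) 0.055 207.4 296.8 219.1 253.2
(0.602, -0.048) 0.062 201.8 302.4 219.1 253.2
(0.6005, -0.0468) 0.055 207.6 297.0 217.7 253.4
(0.6005, -0.0468) 0.062 201.9 302.7 217.7 253.4
(0.6, -0.044) 0.055 209.3 298.9 216.4 255.1
(0.6, -0.044) 0.062 203.6 304.6 216.4 255.1
(0.597, -0.044) 0.055 207.9 297.7 214.6 253.9
(0.597, -0.044) 0.062 202.2 303.5 214.6 253.9
col 215 232 [122, 121, 123, 119, 122, 158, 182, 182, 175, 41]
col 227 221 [122, 124, 122, 122, 120, 89, 41, 59, 70, 67]
col 239 215 [121, 121, 121, 89, 29, 29, 30, 31, 29, 29]
col 251 213 [121, 119, 116, 32, 28, 31, 30, 29, 29, 27]
col 263 215 [119, 120, 119, 71, 29, 32, 32, 30, 29, 30]
col 275 220 [121, 124, 123, 123, 117, 32, 31, 33, 62, 96]
col 287 230 [123, 125, 119, 122, 120, 121, 122, 122, 63, 33]
col 299 245 [124, 123, 151, 173, 128, 123, 121, 121, 120, 120]
row 230 [287] [185]
row 250 [300] [200]
row 265 [303] [200]
```

Run:
```python
from pose import *
d=np.load('w5.npz');f=dict(K=d['K'],k1=float(d['k1']));T=d['T']
pts_=np.array([(215,231.5),(227,221),(239,214.5),(251,212.7),(263,214.5),(275,220),(287,229),(299,244),(300.5,250),(303.8,265),(200,250),(200,265)],float)
def hull(A,Rf,rc):
    e=np.array([proj(f,[A[0]+R_*np.cos(a),A[1]+R_*np.sin(a),z],T) for R_,z in((rc,.115),(rc,.151),(Rf,.151),(Rf,.155)) for a in np.linspace(0,6.28,200)],np.float32)
    return cv2.convexHull(e)
def res(p):
    h=hull(p[:2],p[2],.055);return [cv2.pointPolygonTest(h,tuple(map(float,q)),True) for q in pts_]
r=least_squares(res,[.6,-.046,.062],diff_step=1e-3);print('flange free',r.x.round(4),np.round(r.fun,1).tolist())
A=r.x[:2]
# where do rib ends lie (z .157) relative to this axis
for n,u in(('g out',(226.5,224)),('g in',(236,242.5)),('w out',(283,226)),('w in',(271,244.5))):
    P=onz(f,u,T,.157)[:2]-A;print(n,np.hypot(*P).round(4),np.arctan2(P[1],P[0]).round(3)%6.283)
```

```text
flange free [ 0.5943 -0.0444  0.0641] [0.9, 0.5, -0.3, -0.3, 0.0, 0.3, -0.5, -0.3, 0.6, -0.1, -1.6, 0.8]
g out 0.0648 3.065
g in 0.0389 3.093
w out 0.0667 2.025
w in 0.0394 1.976
```

The outline gives the collar axis at (0.594, -0.044), which fits the direction the collar pushed the cup; the rib points I used earlier were taken too far out. Back to a hover over the cup to regrip.

Request:
{"op": "send_rows", "data": {"motion": [[-0.02, 0.15, 0, 0.12], [-0.05, 0.4, 0, 0.24], [-0.08, 0.65, 0, 0.37], [-0.1, 0.85, -0.1, 0.5], [-0.12, 1.0, -0.2, 0.63]]}}

```text
clock: 22.68
ee_pos: [0.4742, 0.1731, 0.2936]
tool_rot: [0.05, 3.14, 0.002]
wrist_force: [0.5, 0.2, 0.6]
finger_gap: 0.0851
gripper_force: 0.0
```

Request:
{"op": "send_rows", "data": {"motion": [[0, 0.08, -0.1, 0], [0, 0.15, -0.2, 0], [0, 0.15, -0.27, 0], [0, 0.15, -0.27, 0], [0, 0.15, -0.27, 0]]}}

```text
clock: 23.1
ee_pos: [0.4741, 0.1929, 0.253]
tool_rot: [-0.059, -3.14, 0.0]
wrist_force: [-0.4, -0.7, 0.3]
finger_gap: 0.0855
gripper_force: 0.0
```

```bash
python3 tgt.py .6 .187 3.1
python3 - <<'E'
from pose import *
s=monitor.observe();w=optics.grab_frame('wrist');w['extrinsics']=ext(w,s)
F=[optics.grab_frame('scene'),optics.grab_frame('side')]
for A in([w],F,[w]+F):
    x=[.6,.186,0,3.10,0,0]
    for _ in range(2): x,o,r=fit(A,x,[0,1,3])
    print(x.round(4),len(o),r.tolist())
E
```

```text
yaw now 3.1037 axis now [0.5998 0.1881] z 0.253 move fs [ 0.002 -0.004] -0.005
F [-0.4 -0.7  0.3] M [ 0.01 -0.03  0.03] t 23.1
[0.599  0.1872 0.     3.1033 0.     0.    ] 4 [-0.1, -1.4, -0.9, 0.4, 0.9, 0.3, 0.1, 0.7]
[0.5989 0.1856 0.     3.0853 0.     0.    ] 7 [0.7, 0.6, -1.0, 0.3, 0.2, 0.4, 0.6, 0.2, 0.3, -0.6, -0.5, -0.2, -0.2, -0.8]
[0.599  0.1868 0.     3.0988 0.     0.    ] 11 [-0.3, -1.4, -1.2, 0.3, 0.5, 0.4, 0.3, 0.7, 0.6, 0.8, -1.1, 0.8, 0.3, 0.2, 0.4, 0.4, -0.2, -0.3, -0.7, 0.3, -0.1, -1.1]
```

Request:
{"op": "send_rows", "data": {"motion": [[0, 0, -0.22, 0], [0, -0.004, -0.45, 0], [0, -0.004, -0.7, 0], [0, -0.004, -0.9, 0], [0, -0.004, -1.0, 0]]}}

```text
clock: 23.67
ee_pos: [0.4734, 0.191, 0.1002]
tool_rot: [-0.062, -3.138, 0.002]
wrist_force: [-1.0, -0.5, -1.1]
finger_gap: 0.0856
gripper_force: 0.0
```

Request:
{"op": "send_rows", "data": {"motion": [[0, 0, -0.12, 0], [0, 0, -0.26, 0], [0, 0, -0.4, 0], [0, 0, -0.5, 0], [0, 0, -0.54, 0]]}}

```text
clock: 24.08
ee_pos: [0.4742, 0.1914, 0.0207]
tool_rot: [-0.062, -3.14, 0.001]
wrist_force: [-0.1, 0.5, -0.1]
finger_gap: 0.0852
gripper_force: 0.0
```

Request:
{"op": "send_rows", "data": {"motion": [[0, 0, 0, 0], [0, 0, 0, 0], [0, 0, 0, 0], [0, 0, 0, 0], [0, 0, 0, 0]], "grip": -1, "squeeze": 120}}

```text
clock: 24.5
ee_pos: [0.4753, 0.1921, 0.0229]
tool_rot: [0.062, 3.14, 0.001]
wrist_force: [0.4, -0.4, -0.7]
finger_gap: 0.0255
gripper_force: 0.0
```

Request:
{"op": "send_rows", "data": {"motion": [[0, 0, 0, 0], [0, 0, 0, 0], [0, 0, 0, 0], [0, 0, 0, 0], [0, 0, 0, 0]]}}

```text
clock: 24.92
ee_pos: [0.475, 0.1921, 0.0225]
tool_rot: [0.061, 3.14, 0.001]
wrist_force: [-2.6, 0.2, 6.1]
finger_gap: 0.0182
gripper_force: 117.4
```

```bash
python3 mo.py
python3 - <<'E'
from pose import *
F=[optics.grab_frame('scene'),optics.grab_frame('side')]
x=[.599,.187,0,3.10,0,0]
for fr in([0,1,2,3],[0,1,2,3,4,5]):
    x,o,r=fit(F,x,fr);print(x.round(4),len(o))
E
```

```text
F along h 2.6, along n(cw side) 0.1, z 6.1; M about n -0.04 h -0.10 z 0.06; z 0.0225 gap 0.0182 t 24.9
[ 0.6012  0.1812 -0.007   3.0888  0.      0.    ] 7
[ 0.6017  0.1859 -0.006   3.1074  0.0108 -0.0536] 7
```

Request:
{"op": "send_rows", "data": {"motion": [[0, 0, 0.02, 0], [0, 0, 0.05, 0], [0, 0, 0.09, 0], [0, 0, 0.12, 0], [0, 0, 0.13, 0]]}}

```text
clock: 25.43
ee_pos: [0.4751, 0.192, 0.0425]
tool_rot: [0.062, 3.14, 0.001]
wrist_force: [0.2, 0.0, -1.8]
finger_gap: 0.0179
gripper_force: 117.3
```

Request:
{"op": "send_rows", "data": {"motion": [[0, 0, 0, 0], [0, 0, 0, 0]]}}

```text
clock: 25.6
ee_pos: [0.4747, 0.1918, 0.0416]
tool_rot: [0.062, 3.141, 0.0]
wrist_force: [0.5, -0.5, -2.0]
finger_gap: 0.0181
gripper_force: 117.3
```

```bash
python3 mo.py
python3 - <<'E'
from pose import *
F=[optics.grab_frame('scene'),optics.grab_frame('side')]
x=[.599,.187,.018,3.10,0,0]
for fr in([0,1,2,3],[0,1,2,3,4,5],[0,1,2,3,4,5]):
    x,o,r=fit(F,x,fr);print(x.round(4),len(o))
E
```

```text
F along h -0.5, along n(cw side) -0.5, z -2.0; M about n 0.26 h -0.04 z 0.03; z 0.0416 gap 0.0181 t 25.6
[0.6033 0.1784 0.0056 3.1024 0.     0.    ] 7
[ 0.6014  0.1919  0.0092  3.1351 -0.006  -0.1488] 7
[ 0.6014  0.1919  0.0092  3.1351 -0.006  -0.1488] 7
```

The regrip holds, with only a slight droop. I'll carry the cup under the corrected collar axis at yaw 1.66.

Request:
{"op": "send_rows", "data": {"motion": [[0.03, -0.03, 0, -0.09], [0.08, -0.08, 0, -0.22], [0.14, -0.14, 0, -0.36], [0.2, -0.2, 0, -0.5], [0.24, -0.25, 0, -0.61]]}}

```text
clock: 26.12
ee_pos: [0.5112, 0.1538, 0.0413]
tool_rot: [-0.814, -3.034, 0.0]
wrist_force: [0.1, 0.4, -1.9]
finger_gap: 0.0178
gripper_force: 117.3
```

Request:
{"op": "send_rows", "data": {"motion": [[0.05, -0.05, 0, -0.12], [0.1, -0.1, 0, -0.24], [0.15, -0.15, 0, -0.37], [0.2, -0.2, 0, -0.5], [0.24, -0.25, 0, -0.61]]}}

```text
clock: 26.53
ee_pos: [0.547, 0.1164, 0.0412]
tool_rot: [-1.51, -2.755, 0.0]
wrist_force: [-0.2, -0.0, -1.5]
finger_gap: 0.0182
gripper_force: 117.3
```

Request:
{"op": "send_rows", "data": {"motion": [[0.05, -0.05, 0, -0.12], [0.1, -0.1, 0, -0.25], [0.16, -0.16, 0, -0.4], [0.21, -0.21, 0, -0.53], [0.24, -0.25, 0, -0.61]]}}

```text
clock: 26.95
ee_pos: [0.5832, 0.0787, 0.0412]
tool_rot: [-2.121, -2.317, 0.0]
wrist_force: [-0.9, 0.8, -2.1]
finger_gap: 0.0179
gripper_force: 117.4
```

Request:
{"op": "send_rows", "data": {"motion": [[0, 0, 0, 0], [0, 0, 0, 0], [0, 0, 0, 0]]}}

```text
clock: 27.2
ee_pos: [0.5822, 0.0796, 0.0414]
tool_rot: [-2.111, -2.326, 0.0]
wrist_force: [-0.7, 0.6, -1.8]
finger_gap: 0.0179
gripper_force: 117.4
```

```bash
sed -i 's/r=.1258/r=.125/' tgt.py; python3 tgt.py .5945 -.0445 1.66; python3 mo.py
```

```text
yaw now 1.6676 axis now [ 0.5943 -0.0448] z 0.0414 move fs [0.008 0.003] -0.01
F [-0.7  0.6 -1.8] M [ 0.21  0.05 -0.  ] t 27.2
F along h 0.7, along n(cw side) -0.6, z -1.8; M about n 0.22 h 0.03 z -0.00; z 0.0414 gap 0.0179 t 27.2
```

Request:
{"op": "send_rows", "data": {"motion": [[0, 0, 0.03, 0], [0, 0, 0.06, 0], [0, 0, 0.09, 0], [0, 0, 0.11, 0], [0, 0, 0.11, 0]]}}

```text
clock: 27.62
ee_pos: [0.5832, 0.0795, 0.0591]
tool_rot: [2.113, 2.323, 0.002]
wrist_force: [0.2, 1.0, -1.9]
finger_gap: 0.0177
gripper_force: 117.4
```

```bash
python3 mo.py
```

```text
F along h 1.0, along n(cw side) 0.3, z -1.9; M about n 0.21 h 0.04 z 0.09; z 0.0591 gap 0.0177 t 27.6
```

Request:
{"op": "send_rows", "data": {"motion": [[0, 0, 0.01, 0], [0, 0, 0.02, 0], [0, 0, 0.03, 0], [0, 0, 0.03, 0], [0, 0, 0.03, 0]]}}

```text
clock: 28.03
ee_pos: [0.5827, 0.0793, 0.0625]
tool_rot: [-2.114, -2.324, 0.0]
wrist_force: [-0.1, -0.6, -2.0]
finger_gap: 0.018
gripper_force: 117.4
```

```bash
python3 mo.py; python3 tgt.py .5945 -.0445 1.66
```

```text
F along h -0.6, along n(cw side) -0.1, z -2.0; M about n 0.21 h -0.04 z 0.02; z 0.0625 gap 0.0180 t 28.0
yaw now 1.6651 axis now [ 0.5944 -0.0451] z 0.0625 move fs [0.005 0.005] -0.007
F [-0.1 -0.6 -2. ] M [ 0.21 -0.02  0.02] t 28.03
```

The cup passes the earlier contact height freely, so the centre is right. Up in small steps until the lugs touch.

Request:
{"op": "send_rows", "data": {"motion": [[0, 0, 0.005, 0], [0, 0, 0.01, 0], [0, 0, 0.012, 0], [0, 0, 0.012, 0]]}}

```text
clock: 28.37
ee_pos: [0.5826, 0.0794, 0.0643]
tool_rot: [-2.114, -2.324, 0.0]
wrist_force: [-0.5, 0.2, -3.9]
finger_gap: 0.0182
gripper_force: 117.7
```

```bash
python3 mo.py
```

```text
F along h 0.2, along n(cw side) -0.4, z -3.9; M about n 0.38 h 0.01 z -0.04; z 0.0643 gap 0.0182 t 28.4
```

Request:
{"op": "send_rows", "data": {"motion": [[0, 0, 0.005, 0], [0, 0, 0.01, 0], [0, 0, 0.012, 0], [0, 0, 0.012, 0]]}}

```text
clock: 28.7
ee_pos: [0.5822, 0.0797, 0.0656]
tool_rot: [-2.113, -2.323, 0.0]
wrist_force: [1.5, 5.7, -13.8]
finger_gap: 0.0182
gripper_force: 117.7
```

```bash
python3 mo.py; python3 tgt.py .5945 -.0445 1.66
```

```text
F along h 5.6, along n(cw side) 2.0, z -13.8; M about n 2.00 h -0.30 z 0.17; z 0.0656 gap 0.0182 t 28.7
yaw now 1.6654 axis now [ 0.594  -0.0447] z 0.0656 move fs [0.007 0.002] -0.007
F [  1.5   5.7 -13.8] M [ 2.02 -0.11  0.17] t 28.7
```

The near lug touches at z ≈ 0.064, which is the true ledge contact. I'll ease off 0.9 mm and shift towards the handle to relieve the side force.

Request:
{"op": "send_rows", "data": {"motion": [[0, 0.003, -0.005, 0], [0, 0.006, -0.007, 0], [0, 0.008, -0.007, 0], [0, 0.008, -0.007, 0]]}}

```text
clock: 29.03
ee_pos: [0.5826, 0.0801, 0.0651]
tool_rot: [2.114, 2.323, -0.001]
wrist_force: [-0.9, -3.7, -8.4]
finger_gap: 0.0176
gripper_force: 118.4
```

```bash
python3 mo.py; python3 tgt.py .5945 -.0445 1.66
```

```text
F along h -3.6, along n(cw side) -1.3, z -8.4; M about n 0.14 h 0.09 z -0.06; z 0.0651 gap 0.0176 t 29.0
yaw now 1.6646 axis now [ 0.5943 -0.0444] z 0.0651 move fs [ 0.005 -0.   ] -0.006
F [-0.9 -3.7 -8.4] M [ 0.13  0.11 -0.06] t 29.03
```

Request:
{"op": "send_rows", "data": {"motion": [[-0.016, -0.002, 0, 0.025], [-0.033, -0.004, 0, 0.051], [-0.05, -0.007, 0, 0.077], [-0.066, -0.009, 0, 0.102], [-0.066, -0.009, 0, 0.102]]}}

```text
clock: 29.45
ee_pos: [0.5728, 0.0794, 0.0654]
tool_rot: [2.016, 2.409, 0.002]
wrist_force: [4.6, 0.9, -11.1]
finger_gap: 0.0181
gripper_force: 118.3
```

```bash
python3 mo.py
```

```text
F along h 0.1, along n(cw side) 4.7, z -11.1; M about n 0.84 h -0.80 z 0.37; z 0.0654 gap 0.0181 t 29.4
```

Request:
{"op": "send_rows", "data": {"motion": [[-0.016, -0.003, 0, 0.025], [-0.033, -0.007, 0, 0.051], [-0.049, -0.01, 0, 0.077], [-0.065, -0.014, 0, 0.102], [-0.065, -0.014, 0, 0.102]]}}

```text
clock: 29.87
ee_pos: [0.5631, 0.0774, 0.0654]
tool_rot: [1.919, 2.487, 0.002]
wrist_force: [4.9, 0.9, -11.3]
finger_gap: 0.0179
gripper_force: 118.3
```

```bash
python3 mo.py; python3 tgt.py .5945 -.0445 1.82
```

```text
F along h -0.4, along n(cw side) 5.0, z -11.3; M about n 0.96 h -0.85 z 0.39; z 0.0654 gap 0.0179 t 29.9
yaw now 1.8273 axis now [ 0.5948 -0.0435] z 0.0654 move fs [ 0.004 -0.005] -0.009
F [  4.9   0.9 -11.3] M [ 1.15 -0.58  0.39] t 29.87
```

Request:
{"op": "send_rows", "data": {"motion": [[-0.016, -0.005, -0.003, 0.025], [-0.032, -0.01, -0.003, 0.051], [-0.048, -0.015, -0.003, 0.077], [-0.064, -0.02, -0.003, 0.102], [-0.064, -0.02, -0.003, 0.102]]}}

```text
clock: 30.28
ee_pos: [0.553, 0.074, 0.0648]
tool_rot: [-1.818, -2.562, 0.0]
wrist_force: [2.2, 0.8, -6.7]
finger_gap: 0.0181
gripper_force: 118.6
```

```bash
python3 mo.py
```

```text
F along h -0.0, along n(cw side) 2.4, z -6.7; M about n 0.77 h -0.46 z 0.22; z 0.0648 gap 0.0181 t 30.3
```

Request:
{"op": "send_rows", "data": {"motion": [[-0.015, -0.006, 0, 0.025], [-0.031, -0.012, 0, 0.051], [-0.046, -0.018, 0, 0.077], [-0.062, -0.025, 0, 0.102], [-0.062, -0.025, 0, 0.102]]}}

```text
clock: 30.7
ee_pos: [0.5436, 0.0701, 0.0647]
tool_rot: [-1.714, -2.632, 0.0]
wrist_force: [2.1, 2.1, -6.7]
finger_gap: 0.018
gripper_force: 118.9
```

```bash
python3 mo.py; python3 tgt.py .5945 -.0445 1.98
```

```text
F along h 1.0, along n(cw side) 2.8, z -6.7; M about n 0.55 h -0.31 z 0.16; z 0.0647 gap 0.0180 t 30.7
yaw now 1.9872 axis now [ 0.5941 -0.0442] z 0.0647 move fs [0.008 0.001] -0.009
F [ 2.1  2.1 -6.7] M [ 0.63 -0.07  0.16] t 30.7
```

Request:
{"op": "send_rows", "data": {"motion": [[-0.015, -0.007, 0, 0.025], [-0.03, -0.014, 0, 0.051], [-0.045, -0.022, 0, 0.077], [-0.06, -0.029, 0, 0.102], [-0.06, -0.029, 0, 0.102]]}}

```text
clock: 31.12
ee_pos: [0.5346, 0.0657, 0.0647]
tool_rot: [-1.607, -2.699, 0.001]
wrist_force: [1.2, -0.2, -3.8]
finger_gap: 0.0176
gripper_force: 119.1
```

```bash
python3 mo.py
```

```text
F along h -0.7, along n(cw side) 0.9, z -3.8; M about n 0.40 h -0.11 z 0.02; z 0.0647 gap 0.0176 t 31.1
```

Request:
{"op": "send_rows", "data": {"motion": [[-0.014, -0.008, 0, 0.025], [-0.029, -0.017, 0, 0.051], [-0.043, -0.025, 0, 0.077], [-0.057, -0.034, 0, 0.102], [-0.057, -0.034, 0, 0.102]]}}

```text
clock: 31.53
ee_pos: [0.5261, 0.0606, 0.0647]
tool_rot: [-1.498, -2.761, 0.0]
wrist_force: [0.2, -0.0, -1.2]
finger_gap: 0.0179
gripper_force: 119.5
```

```bash
python3 mo.py; python3 tgt.py .5945 -.0445 2.14
```

```text
F along h -0.1, along n(cw side) 0.1, z -1.2; M about n 0.26 h 0.06 z -0.05; z 0.0647 gap 0.0179 t 31.5
yaw now 2.1474 axis now [ 0.5943 -0.0442] z 0.0647 move fs [0.007 0.001] -0.009
F [ 0.2 -0.  -1.2] M [ 0.19  0.19 -0.05] t 31.53
```

The force vanished at yaw 2.147. I'll raise it to check for the slot.

Request:
{"op": "send_rows", "data": {"motion": [[0, 0, 0.004, 0], [0, 0, 0.008, 0], [0, 0, 0.01, 0], [0, 0, 0.01, 0]]}}

```text
clock: 31.87
ee_pos: [0.5267, 0.0609, 0.0662]
tool_rot: [1.501, 2.76, 0.0]
wrist_force: [0.7, -0.2, -2.3]
finger_gap: 0.0178
gripper_force: 119.5
```

```bash
python3 mo.py; python3 tgt.py .5945 -.0445 2.14
```

```text
F along h -0.5, along n(cw side) 0.4, z -2.3; M about n 0.16 h 0.05 z -0.09; z 0.0662 gap 0.0178 t 31.9
yaw now 2.1456 axis now [ 0.5947 -0.044 ] z 0.0662 move fs [ 0.003 -0.001] -0.007
F [ 0.7 -0.2 -2.3] M [ 0.11  0.13 -0.09] t 31.87
```

Request:
{"op": "send_rows", "data": {"motion": [[0, 0, 0.004, 0], [0, 0, 0.008, 0], [0, 0, 0.012, 0], [0, 0, 0.012, 0]]}}

```text
clock: 32.2
ee_pos: [0.5266, 0.0609, 0.068]
tool_rot: [1.501, 2.76, 0.0]
wrist_force: [1.1, -0.6, -2.4]
finger_gap: 0.0181
gripper_force: 119.4
```

```bash
python3 mo.py
```

```text
F along h -1.1, along n(cw side) 0.6, z -2.4; M about n 0.23 h 0.12 z -0.12; z 0.0680 gap 0.0181 t 32.2
```

Request:
{"op": "send_rows", "data": {"motion": [[0, 0, 0.004, 0], [0, 0, 0.008, 0], [0, 0, 0.01, 0], [0, 0, 0.01, 0]]}}

```text
clock: 32.53
ee_pos: [0.5266, 0.0608, 0.0695]
tool_rot: [1.501, 2.76, -0.0]
wrist_force: [0.1, -0.3, -2.5]
finger_gap: 0.0176
gripper_force: 119.4
```

```bash
python3 mo.py; python3 tgt.py .5945 -.0445 2.14
```

```text
F along h -0.3, along n(cw side) -0.1, z -2.5; M about n 0.16 h 0.18 z -0.19; z 0.0695 gap 0.0176 t 32.5
yaw now 2.1457 axis now [ 0.5946 -0.0441] z 0.0695 move fs [ 0.004 -0.   ] -0.007
F [ 0.1 -0.3 -2.5] M [ 0.03  0.24 -0.19] t 32.53
```

It rises freely well past the ledge: the lugs are in the slots, lightly touching one wall. I'll turn back 0.02 rad and go on up to the seal.

Request:
{"op": "send_rows", "data": {"motion": [[0.007, 0.004, 0.004, -0.012], [0.014, 0.009, 0.008, -0.025], [0.014, 0.009, 0.013, -0.025], [0.014, 0.009, 0.017, -0.025], [0.014, 0.009, 0.02, -0.025]]}}

```text
clock: 32.95
ee_pos: [0.5287, 0.0623, 0.0726]
tool_rot: [1.527, 2.745, 0.0]
wrist_force: [-0.1, -0.2, -1.5]
finger_gap: 0.0179
gripper_force: 119.5
```

```bash
python3 mo.py
```

```text
F along h -0.1, along n(cw side) -0.2, z -1.5; M about n 0.19 h 0.02 z 0.01; z 0.0726 gap 0.0179 t 33.0
```

Request:
{"op": "send_rows", "data": {"motion": [[0, 0, 0.005, 0], [0, 0, 0.01, 0], [0, 0, 0.015, 0], [0, 0, 0.02, 0], [0, 0, 0.02, 0]]}}

```text
clock: 33.37
ee_pos: [0.5286, 0.0623, 0.0755]
tool_rot: [-1.527, -2.745, -0.0]
wrist_force: [-0.1, 1.5, -4.8]
finger_gap: 0.0178
gripper_force: 119.3
```

```bash
python3 mo.py; python3 tgt.py .5945 -.0445 2.12
```

```text
F along h 1.3, along n(cw side) 0.7, z -4.8; M about n 0.57 h -0.03 z -0.01; z 0.0755 gap 0.0178 t 33.4
yaw now 2.1262 axis now [ 0.5945 -0.0439] z 0.0755 move fs [ 0.005 -0.001] -0.008
F [-0.1  1.5 -4.8] M [ 0.5   0.27 -0.01] t 33.37
```

The seal is touched at z ≈ 0.0745. I'll raise another 2.5 mm so all the lugs clear the ramp starts, then begin the twist.

Request:
{"op": "send_rows", "data": {"motion": [[0, 0, 0.005, 0], [0, 0, 0.01, 0], [0, 0, 0.014, 0], [0, 0, 0.017, 0], [0, 0, 0.017, 0]]}}

```text
clock: 33.78
ee_pos: [0.5285, 0.0623, 0.078]
tool_rot: [-1.527, -2.745, -0.0]
wrist_force: [-0.6, 1.9, -5.5]
finger_gap: 0.0179
gripper_force: 119.2
```

```bash
python3 mo.py; python3 tgt.py .5945 -.0445 2.23
```

```text
F along h 1.9, along n(cw side) 0.5, z -5.5; M about n 0.90 h -0.02 z 0.04; z 0.0780 gap 0.0179 t 33.8
yaw now 2.1262 axis now [ 0.5944 -0.0439] z 0.078 move fs [-0.071 -0.053] 0.132
F [-0.6  1.9 -5.5] M [0.77 0.46 0.04] t 33.78
```

Request:
{"op": "send_rows", "data": {"motion": [[-0.018, -0.01, 0.001, 0.032], [-0.035, -0.021, 0.002, 0.063], [-0.053, -0.033, 0.004, 0.095], [-0.071, -0.044, 0.005, 0.127], [-0.071, -0.044, 0.005, 0.127]]}}

```text
clock: 34.2
ee_pos: [0.5179, 0.0554, 0.0788]
tool_rot: [1.387, 2.819, -0.0]
wrist_force: [1.1, 0.9, -6.5]
finger_gap: 0.0181
gripper_force: 118.9
```

```bash
python3 mo.py;python3 tgt.py .5942 -.0435 2.33
```

```text
F along h 0.0, along n(cw side) 1.4, z -6.5; M about n 0.63 h -0.22 z 0.17; z 0.0788 gap 0.0181 t 34.2
yaw now 2.227 axis now [ 0.5941 -0.0436] z 0.0788 move fs [-0.065 -0.055] 0.131
F [ 1.1  0.9 -6.5] M [0.63 0.21 0.17] t 34.2
```

The cup turned 0.1 rad out of the slots with no block. Continuing the twist, raising along the ramp.

Request:
{"op": "send_rows", "data": {"motion": [[-0.016, -0.013, 0.001, 0.032], [-0.032, -0.027, 0.002, 0.063], [-0.048, -0.04, 0.004, 0.095], [-0.063, -0.054, 0.005, 0.127], [-0.063, -0.054, 0.005, 0.127]]}}

```text
clock: 34.62
ee_pos: [0.5084, 0.0474, 0.0795]
tool_rot: [-1.246, -2.884, 0.0]
wrist_force: [1.1, 0.6, -6.9]
finger_gap: 0.0175
gripper_force: 118.8
```

```bash
python3 mo.py
```

```text
F along h -0.3, along n(cw side) 1.2, z -6.9; M about n 0.65 h -0.29 z 0.23; z 0.0795 gap 0.0175 t 34.6
```

Request:
{"op": "send_rows", "data": {"motion": [[-0.014, -0.015, 0.001, 0.032], [-0.029, -0.03, 0.002, 0.063], [-0.043, -0.045, 0.004, 0.095], [-0.058, -0.06, 0.005, 0.127], [-0.058, -0.06, 0.005, 0.127]]}}

```text
clock: 35.03
ee_pos: [0.4998, 0.0384, 0.0803]
tool_rot: [-1.102, -2.942, 0.0]
wrist_force: [1.8, 1.1, -6.5]
finger_gap: 0.0178
gripper_force: 118.8
```

```bash
python3 mo.py;python3 tgt.py .5942 -.0436 2.52
```

```text
F along h -0.6, along n(cw side) 2.0, z -6.5; M about n 0.76 h -0.32 z 0.21; z 0.0803 gap 0.0178 t 35.0
yaw now 2.4251 axis now [ 0.5941 -0.0437] z 0.0803 move fs [-0.048 -0.061] 0.121
F [ 1.8  1.1 -6.5] M [0.74 0.36 0.21] t 35.03
```

Request:
{"op": "send_rows", "data": {"motion": [[-0.013, -0.016, 0.001, 0.032], [-0.026, -0.033, 0.002, 0.063], [-0.039, -0.049, 0.004, 0.095], [-0.051, -0.066, 0.005, 0.127], [-0.051, -0.066, 0.005, 0.127]]}}

```text
clock: 35.45
ee_pos: [0.4921, 0.0286, 0.0809]
tool_rot: [-0.954, -2.993, 0.0]
wrist_force: [0.6, 1.8, -8.2]
finger_gap: 0.0179
gripper_force: 118.8
```

```bash
python3 mo.py
```

```text
F along h 0.5, along n(cw side) 1.9, z -8.2; M about n 0.72 h -0.31 z 0.20; z 0.0809 gap 0.0179 t 35.5
```

Request:
{"op": "send_rows", "data": {"motion": [[-0.011, -0.017, 0.001, 0.032], [-0.022, -0.035, 0.002, 0.063], [-0.034, -0.053, 0.004, 0.095], [-0.045, -0.07, 0.005, 0.127], [-0.045, -0.07, 0.005, 0.127]]}}

```text
clock: 35.87
ee_pos: [0.4854, 0.0181, 0.0817]
tool_rot: [-0.804, -3.037, 0.0]
wrist_force: [1.6, 2.4, -6.2]
finger_gap: 0.0179
gripper_force: 118.6
```

```bash
python3 mo.py;python3 tgt.py .5942 -.0436 2.72
```

```text
F along h -0.2, along n(cw side) 2.9, z -6.2; M about n 0.74 h -0.37 z 0.22; z 0.0817 gap 0.0179 t 35.9
yaw now 2.6239 axis now [ 0.5941 -0.0438] z 0.0817 move fs [-0.035 -0.07 ] 0.122
F [ 1.6  2.4 -6.2] M [0.69 0.46 0.22] t 35.87
```

Request:
{"op": "send_rows", "data": {"motion": [[-0.009, -0.018, 0.001, 0.032], [-0.019, -0.037, 0.002, 0.063], [-0.028, -0.056, 0.003, 0.095], [-0.038, -0.074, 0.004, 0.127], [-0.038, -0.074, 0.004, 0.127]]}}

```text
clock: 36.28
ee_pos: [0.4797, 0.007, 0.0823]
tool_rot: [-0.652, -3.073, 0.0]
wrist_force: [1.9, 2.4, -7.8]
finger_gap: 0.0179
gripper_force: 118.6
```

```bash
python3 mo.py
```

```text
F along h -0.7, along n(cw side) 2.9, z -7.8; M about n 0.70 h -0.37 z 0.28; z 0.0823 gap 0.0179 t 36.3
```

Request:
{"op": "send_rows", "data": {"motion": [[-0.007, -0.019, 0.001, 0.032], [-0.015, -0.039, 0.002, 0.063], [-0.022, -0.058, 0.003, 0.095], [-0.03, -0.078, 0.004, 0.127], [-0.03, -0.078, 0.004, 0.127]]}}

```text
clock: 36.7
ee_pos: [0.4752, -0.0047, 0.0828]
tool_rot: [-0.498, -3.101, 0.0]
wrist_force: [1.2, 2.5, -8.2]
finger_gap: 0.0182
gripper_force: 118.6
```

```bash
python3 mo.py;python3 tgt.py .5942 -.0436 2.92
```

```text
F along h -0.3, along n(cw side) 2.7, z -8.2; M about n 0.76 h -0.37 z 0.29; z 0.0828 gap 0.0182 t 36.7
yaw now 2.8231 axis now [ 0.5939 -0.0438] z 0.0828 move fs [-0.02  -0.076] 0.123
F [ 1.2  2.5 -8.2] M [0.59 0.61 0.29] t 36.7
```

Request:
{"op": "send_rows", "data": {"motion": [[-0.005, -0.02, 0.001, 0.032], [-0.011, -0.04, 0.002, 0.063], [-0.016, -0.06, 0.003, 0.095], [-0.022, -0.08, 0.005, 0.127], [-0.022, -0.08, 0.005, 0.127]]}}

```text
clock: 37.12
ee_pos: [0.4719, -0.0166, 0.0836]
tool_rot: [-0.343, -3.122, 0.0]
wrist_force: [1.7, 3.2, -8.2]
finger_gap: 0.0181
gripper_force: 118.5
```

```bash
python3 mo.py
```

```text
F along h -1.0, along n(cw side) 3.5, z -8.2; M about n 0.83 h -0.41 z 0.33; z 0.0836 gap 0.0181 t 37.1
```

Request:
{"op": "send_rows", "data": {"motion": [[-0.003, -0.02, 0.001, 0.032], [-0.007, -0.041, 0.002, 0.063], [-0.01, -0.062, 0.003, 0.095], [-0.014, -0.082, 0.005, 0.127], [-0.014, -0.082, 0.005, 0.127]]}}

```text
clock: 37.53
ee_pos: [0.4697, -0.029, 0.0843]
tool_rot: [-0.187, -3.135, 0.0]
wrist_force: [0.6, 1.8, -8.8]
finger_gap: 0.0177
gripper_force: 118.5
```

```bash
python3 mo.py;python3 tgt.py .5940 -.0437 3.06
```

```text
F along h -0.4, along n(cw side) 1.8, z -8.8; M about n 0.89 h -0.38 z 0.32; z 0.0843 gap 0.0177 t 37.5
yaw now 3.0224 axis now [ 0.5938 -0.0438] z 0.0843 move fs [-0.002 -0.03 ] 0.048
F [ 0.6  1.8 -8.8] M [0.49 0.84 0.32] t 37.53
```

Request:
{"op": "send_rows", "data": {"motion": [[-0.001, -0.01, 0.001, 0.016], [-0.002, -0.02, 0.002, 0.032], [-0.003, -0.031, 0.003, 0.048], [-0.004, -0.041, 0.003, 0.064], [-0.004, -0.041, 0.003, 0.064]]}}

```text
clock: 37.95
ee_pos: [0.4691, -0.0353, 0.0849]
tool_rot: [-0.105, -3.14, 0.0]
wrist_force: [0.3, 3.8, -10.2]
finger_gap: 0.018
gripper_force: 118.5
```

```bash
python3 mo.py
```

```text
F along h -0.1, along n(cw side) 3.8, z -10.2; M about n 0.98 h -0.53 z 0.37; z 0.0849 gap 0.0180 t 38.0
```

Request:
{"op": "send_rows", "data": {"motion": [[0, -0.01, 0, 0.016], [-0.001, -0.02, 0, 0.032], [-0.001, -0.03, 0, 0.048], [-0.001, -0.035, 0, 0.054], [-0.001, -0.035, 0, 0.054]]}}

```text
clock: 38.37
ee_pos: [0.4694, -0.0403, 0.085]
tool_rot: [0.038, 3.141, 0.001]
wrist_force: [1.8, 7.0, -9.9]
finger_gap: 0.0182
gripper_force: 118.4
```

```bash
python3 mo.py;python3 tgt.py .5940 -.0437 3.126
```

```text
F along h -1.6, along n(cw side) 7.0, z -9.9; M about n 0.68 h -1.00 z 0.05; z 0.0850 gap 0.0182 t 38.4
yaw now 3.1172 axis now [ 0.5944 -0.0434] z 0.085 move fs [-0.003 -0.01 ] 0.011
F [ 1.8  7.  -9.9] M [1.01 0.66 0.05] t 38.37
```

Resistance is rising near the predicted stop. One more small push to confirm it.

Request:
{"op": "send_rows", "data": {"motion": [[0, -0.006, 0, 0.01], [0, -0.012, 0, 0.019], [0, -0.019, 0, 0.029], [0, -0.019, 0, 0.029]]}}

```text
clock: 38.7
ee_pos: [0.4695, -0.0421, 0.085]
tool_rot: [0.002, 3.141, 0.005]
wrist_force: [3.2, 16.5, -9.8]
finger_gap: 0.0181
gripper_force: 118.7
```

```bash
python3 mo.py;python3 tgt.py .5940 -.0437 3.126
```

```text
F along h -3.2, along n(cw side) 16.5, z -9.8; M about n 0.39 h -2.86 z -0.66; z 0.0850 gap 0.0181 t 38.7
yaw now 3.1402 axis now [ 0.5945 -0.0422] z 0.085 move fs [-0.003  0.002] -0.018
F [ 3.2 16.5 -9.8] M [ 2.86  0.39 -0.66] t 38.7
```

That's the firm end stop (16 N). I'll relax the twist a little and lower gently until the lugs rest on the land.

Request:
{"op": "send_rows", "data": {"motion": [[0, 0.006, 0, -0.009], [0, 0.012, 0, -0.018], [0, 0.012, -0.003, -0.018], [0, 0.012, -0.007, -0.018], [0, 0.012, -0.007, -0.018]]}}

```text
clock: 39.12
ee_pos: [0.4698, -0.0411, 0.0842]
tool_rot: [0.025, 3.14, 0.001]
wrist_force: [2.0, 7.7, -4.7]
finger_gap: 0.0177
gripper_force: 119.4
```

```bash
python3 mo.py
```

```text
F along h -1.9, along n(cw side) 7.7, z -4.7; M about n 0.40 h -1.38 z -0.08; z 0.0842 gap 0.0177 t 39.1
```

Request:
{"op": "send_rows", "data": {"motion": [[0, 0, -0.003, 0], [0, 0, -0.007, 0], [0, 0, -0.007, 0], [0, 0, -0.007, 0]]}}

```text
clock: 39.45
ee_pos: [0.4701, -0.0411, 0.0834]
tool_rot: [0.025, 3.139, 0.001]
wrist_force: [2.1, 7.8, -2.7]
finger_gap: 0.0174
gripper_force: 119.6
```

```bash
python3 mo.py;python3 tgt.py .5940 -.0437 3.126
```

```text
F along h -2.0, along n(cw side) 7.8, z -2.7; M about n 0.24 h -1.37 z -0.02; z 0.0834 gap 0.0174 t 39.5
yaw now 3.1256 axis now [ 0.5951 -0.0431] z 0.0834 move fs [-0.007 -0.004] 0.001
F [ 2.1  7.8 -2.7] M [ 1.37  0.22 -0.02] t 39.45
```

Request:
{"op": "send_rows", "data": {"motion": [[0, 0.004, -0.002, -0.004], [0, 0.006, -0.003, -0.006], [0, 0.006, -0.003, -0.006]]}}

```text
clock: 39.7
ee_pos: [0.4701, -0.0406, 0.083]
tool_rot: [0.033, 3.139, -0.0]
wrist_force: [3.7, 3.4, -2.4]
finger_gap: 0.0176
gripper_force: 119.8
```

```bash
python3 mo.py
```

```text
F along h -3.6, along n(cw side) 3.4, z -2.4; M about n -0.30 h -0.77 z 0.03; z 0.0830 gap 0.0176 t 39.7
```

Request:
{"op": "send_rows", "data": {"motion": [[0, 0, 0, 0], [0, 0, 0, 0], [0, 0, 0, 0], [0, 0, 0, 0], [0, 0, 0, 0]], "grip": 1}}

```text
clock: 40.12
ee_pos: [0.4692, -0.0407, 0.0824]
tool_rot: [0.033, 3.141, -0.0]
wrist_force: [-1.0, 0.9, 0.4]
finger_gap: 0.0774
gripper_force: 0.0
```

Request:
{"op": "send_rows", "data": {"motion": [[0, 0, 0, 0], [0, 0, 0, 0], [0, 0, 0, 0]]}}

```text
clock: 40.37
ee_pos: [0.4691, -0.0405, 0.0824]
tool_rot: [0.033, 3.141, -0.0]
wrist_force: [-0.2, -0.2, -0.2]
finger_gap: 0.0854
gripper_force: 0.0
```

```bash
python3 mo.py
python3 - <<'E'
from pose import *
F=[optics.grab_frame('scene'),optics.grab_frame('side')]
o=[f['color'][85:215,175:305] for f in F]
save(cv2.resize(np.hstack(o),None,fx=3,fy=3,interpolation=cv2.INTER_CUBIC),'c6.png')
E
```

```text
F along h 0.2, along n(cw side) -0.2, z -0.2; M about n 0.05 h -0.02 z -0.04; z 0.0824 gap 0.0854 t 40.4
```

View pics/c6.png

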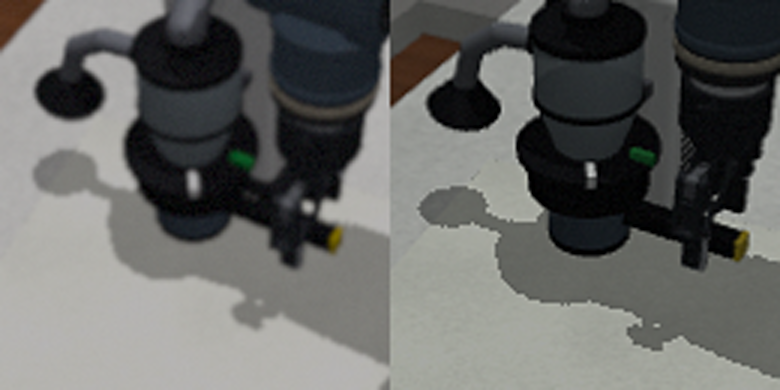

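The cup hangs in the collar with the gripper open (scene crop: cup below the collar at (195,222), handle tip at (335,238)). I'll retreat straight up and check the tilt.

Request:
{"op": "send_rows", "data": {"motion": [[-0.0, 0, 0.15, 0], [0, 0, 0.35, 0], [0, 0, 0.6, 0], [0, 0, 0.85, 0], [0, 0, 1.0, 0]]}}

```text
clock: 40.88
ee_pos: [0.4697, -0.0405, 0.236]
tool_rot: [0.033, 3.138, -0.0]
wrist_force: [1.1, 0.6, 0.1]
finger_gap: 0.0854
gripper_force: 0.0
```

Request:
{"op": "send_rows", "data": {"motion": [[-0.2, 0, 0, 0], [-0.4, 0, 0, 0], [-0.6, 0, 0, 0], [-0.6, 0, 0, 0], [-0.6, 0, 0, 0]]}}

```text
clock: 41.3
ee_pos: [0.3784, -0.0405, 0.2328]
tool_rot: [0.034, 3.14, -0.0]
wrist_force: [0.4, 0.0, 1.2]
finger_gap: 0.0853
gripper_force: 0.0
```

Run:
```python
from pose import *
s=monitor.observe();print(s['ee_pos'].round(3),s['wrist_force'].round(1),s['clock'])
w=optics.grab_frame('wrist');w['extrinsics']=ext(w,s)
F=[optics.grab_frame('scene'),optics.grab_frame('side'),w]
A=(.5942,-.0438);o=[];d=[]
for f in F:
    T=ext(f,s);P=[A[0]-.15,A[1],.099];p=proj(f,P,T);b,n=blob(f['color'],p,12);print(p.round(1),b,n)
    if b is not None:
        q,r=ray(f,b,T);r/=np.linalg.norm(r);o.append(q);d.append(r)
M=sum(np.eye(3)-np.outer(r,r) for r in d);X=np.linalg.solve(M,sum((np.eye(3)-np.outer(r,r))@q for q,r in zip(o,d)))
print('tip',X.round(4),'yaw',np.arctan2(X[1]-A[1],X[0]-A[0]).round(3),'expected z ~.096-.101, r',np.hypot(X[0]-A[0],X[1]-A[1]).round(3))
c=w['color'];save(c,'w7.png')
for nme in('polish','yellow_jar','glitter_jar','buffer'):
    for f in F[:1]:
        print(nme,[(round(r['confidence'],2),np.round(r['location']).tolist()) for r in spotter.outline_of(nme,f)][:2])
# side crop edges of cup bottom: leftmost/rightmost lower corners
```

```text
[ 0.378 -0.041  0.233] [0.4 0.  1.2] 41.3
[286.8 163.2] [286.26086957 164.17391304] 23
[292.  164.4] [291.48148148 166.33333333] 27
[253.2 238.9] [256.77725118 238.03317536] 211
tip [ 0.4443 -0.0403  0.0964] yaw 3.118 expected z ~.096-.101, r 0.15
polish [(0.78, [132.0, 293.0])]
yellow_jar [(0.65, [166.0, 169.0]), (0.41, [258.0, 157.0])]
glitter_jar [(0.56, [140.0, 211.0]), (0.39, [325.0, 146.0])]
buffer [(0.65, [246.0, 108.0]), (0.59, [326.0, 146.0])]
```

The tip's height and radius fit a level, fully locked cup (yaw 3.118 at the stop), and the other things haven't moved. Handing in.

```bash
python3 -c "
from workcell import ctrl
print(ctrl.close_job())"
```

```text
the job is handed in; nothing more can be done
None
```

The dust cup is back on the extractor: its lugs went up through the slots and the handle was twisted to the end stop. It has been let go and hangs locked and about level; the job is handed in, and no verdict came back.

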